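# Restock the candle shelf and close the returns carton

## Task

Take the dark leftover candle off the shelf and put it into the carton; only once it is in there, close the carton: both short flaps first, with the long ones still open, then both long flaps, all pressed level. Stand every lime and blue candle from the counter upright in the shelf tray with its own colour of end panel, in one neat row side by side that starts close against the coloured panel, with no gap as wide as a thumb (keep gaps under about 15 mm). Leave the other things on the counter alone.

Things in the scene. Friction and masses are not known exactly. Their poses are not given: they have to be found in the camera images.
- shelf: low wooden display shelf fixed to the counter, 230 (x) x 270 (y) mm, flat board whose top is 60 mm above the origin. Origin at counter level under its centre. It may stand on the left or on the right half of the counter, the carton on the other. Two shallow dark trays lie on it, one in front of the other, 100 mm apart (either may be in front)
- tray_lime: dark grey shallow display tray fixed on the shelf, with a lime green end panel; outside 82 (x) x 216 (y) mm, floor 3 mm thick, lips 12 mm high and 3 mm thick on the other three sides; inner width 76 mm, inner length 207 mm. Origin under its centre (on the shelf board); long axis y, the coloured panel (6 mm thick, 55 mm high) stands at the +y end
- tray_lime_start (a point): point on the inner floor of the lime green tray at the foot of its coloured end panel's inner face, in the middle of the tray's width; axes as the tray's: the row runs from here along -y
- tray_blue: dark grey shallow display tray fixed on the shelf, with a blue end panel; outside 82 (x) x 216 (y) mm, floor 3 mm thick, lips 12 mm high and 3 mm thick on the other three sides; inner width 76 mm, inner length 207 mm. Origin under its centre (on the shelf board); long axis y, the coloured panel (6 mm thick, 55 mm high) stands at the +y end
- tray_blue_start (a point): point on the inner floor of the blue tray at the foot of its coloured end panel's inner face, in the middle of the tray's width; axes as the tray's: the row runs from here along -y
- lime1: lime green pillar candle, 56 mm diameter, 70 mm high (a thin 8 mm wick on top, seen only), 120 to 195 g; origin at the centre of its underside, z its axis. Starts standing on the counter; may be absent
- lime2: lime green pillar candle, 56 mm diameter, 70 mm high (a thin 8 mm wick on top, seen only), 120 to 195 g; origin at the centre of its underside, z its axis. Starts standing on the counter; may be absent
- lime3: lime green pillar candle, 56 mm diameter, 70 mm high (a thin 8 mm wick on top, seen only), 120 to 195 g; origin at the centre of its underside, z its axis. Starts standing on the counter; may be absent
- blue1: blue pillar candle, 56 mm diameter, 70 mm high (a thin 8 mm wick on top, seen only), 120 to 195 g; origin at the centre of its underside, z its axis. Starts standing on the counter; may be absent
- blue2: blue pillar candle, 56 mm diameter, 70 mm high (a thin 8 mm wick on top, seen only), 120 to 195 g; origin at the centre of its underside, z its axis. Starts standing on the counter; may be absent
- leftover: dark grey-purple leftover pillar candle, 56 mm diameter, 65 mm high, 120 to 195 g; origin at the centre of its underside, z its axis. Starts standing in one of the two trays
- carton: brown cardboard carton fixed to the counter, open on top, outside 160 (x) x 200 (y) mm, 85 mm high to the rim, walls and floor 4 mm thick; origin at counter level under its centre. Short flaps are hinged on its two short sides (the +y and -y rims), long flaps on its two long sides (the -x and +x rims)
- flap_left (a joint): short flap of the carton: rigid card panel 3 mm thick, 154 mm along its hinge, 76 mm from hinge to free edge; hinge on the +y rim, 100 mm from the carton's centre and 85 mm up. Hinge angle in rad: 0 = folded shut (level over the opening), 1.57 = standing upright, 2.3 = furthest open, leaning outward. Starts at 1.70 to 1.95. Stiff by friction (about 0.025 N m): stays where it is left, under 1 N pushes it; it rests on a hard stop at 0
- flap_right (a joint): short flap of the carton: rigid card panel 3 mm thick, 154 mm along its hinge, 76 mm from hinge to free edge; hinge on the -y rim, 100 mm from the carton's centre and 85 mm up. Hinge angle in rad: 0 = folded shut (level over the opening), 1.57 = standing upright, 2.3 = furthest open, leaning outward. Starts at 1.70 to 1.95. Stiff by friction (about 0.025 N m): stays where it is left, under 1 N pushes it; it rests on a hard stop at 0
- flap_near (a joint): long flap of the carton: rigid card panel 3 mm thick, 200 mm along its hinge, 76 mm from hinge to free edge; hinge on the -x rim, 80 mm from the carton's centre and 88 mm up. Hinge angle in rad: 0 = folded shut (level over the opening), 1.57 = standing upright, 2.3 = furthest open, leaning outward. Starts at 1.70 to 1.95. Stiff by friction (about 0.025 N m): stays where it is left, under 1 N pushes it; it rests on a hard stop at 0
- flap_far (a joint): long flap of the carton: rigid card panel 3 mm thick, 200 mm along its hinge, 76 mm from hinge to free edge; hinge on the +x rim, 80 mm from the carton's centre and 88 mm up. Hinge angle in rad: 0 = folded shut (level over the opening), 1.57 = standing upright, 2.3 = furthest open, leaning outward. Starts at 1.70 to 1.95. Stiff by friction (about 0.025 N m): stays where it is left, under 1 N pushes it; it rests on a hard stop at 0
- tin: tea-light tin, 60 mm diameter, 20 mm high, standing among the candles; a bystander, origin on its underside
- jar: amber glass jar, 70 mm diameter, 85 mm high; a bystander, origin on its underside
- tape_gun: red packing-tape dispenser, 180 mm long, 70 mm high; a bystander, origin on its underside
- price_gun: blue and white price gun, 180 mm long; a bystander, origin on its underside
- gift_box: lilac gift box 80 x 60 x 45 mm; a bystander, origin on its underside
- wick_trimmer: black wick trimmer lying flat, 155 mm long, 10 mm high; a bystander, origin on its underside
Not all that is in view belongs to the job. Leave any red look-alike of the lime3 alone.

How it is judged:
By the outcome, as a careful person would: the job done as asked, in the order asked, and still so for the second after the job is handed in, with the robot touching nothing.
Of lime1, lime2, lime3 only 2 to 3 are there at a start; the rules pass over those that are not, and their reading is None.
Of blue1, blue2 only 1 to 2 are there at a start; the rules pass over those that are not, and their reading is None.
At some moment in a run one of lime1, lime2, lime3, blue1, blue2 may be knocked a few centimetres aside while the robot is not near it.
It also fails if it takes over 210 s, if anything falls off the work surface, if the arm or the gripper's body presses on something with over 40 N, if the wrist force passes 120 N, or if a joint passes its speed limit or range.

## Robot

A 6-joint arm with a two-finger parallel gripper is mounted at the origin on the work surface. World frame = base frame: x ahead of the robot, y to its left, z up, the work surface at z = 0. Lengths are in m, angles in rad, forces in N, time in s.
With the tool pointing down it reaches from about 0.35 to 0.85 m from the base axis. Payload 8.1 kg.
Tool frame: the origin (TCP) lies at the very end of the fingers, on their centre line; the grasp point (between the pads) lies 19 mm behind it; z points along the fingers, x is the direction in which the jaws open and shut, and the axes are right-handed (so a half turn about z gives the same grasp; the last joint's range is limited). The gripper opens to 93 mm and grips with 3 to 60 N. Pads are 15 mm wide; open, the fingers measure 128 mm over their backs; the gripper's body (75 mm by 188 mm) begins 65 mm behind the grasp point.
Start: joints at [1.252, 0.13, 1.488, -0, 1.523, -0.085], TCP at [0.139, 0.584, 0.219] pointing down, gripper open.
Joint ranges: [-2.96, 2.96], [-0.89, 2.26], [0.02, 2.5], [-1.34, 4.48], [0, 2.73], [-2.66, 2.66]. Speed limits (rad/s): [2.39, 2.39, 2.79, 3.14, 3.14, 3.14].

## Interface

Orientations are given as a rotation vector (axis times angle).
In Python, from plant import robot gives the robot as it stands. The module is installed in compiled form; this text tells all that it offers.
- The arm moves only by the tool jog_arm, never from a script. Its argument "commands" is one flat list of numbers, 5 for each row, row after row: the gripper's target within -1 to 1 (shut at 1, half-way at 0, fully open at -1), then the shift along the tool's x, y, z in m, then the turn about the tool's z in degrees. A call has 1 to 20 rows; each row shifts and turns the commanded pose from where the row before left it, along the tool's axes as they then stand; what a row does not reach is not made up. A row lasts 1/12 s, in which the tool goes at most 41.7 mm and 7.16 degrees, less where a joint would pass 70% of its speed; a pose out of reach is approached as far as the arm can. A call is refused whole if a number of a shift passes 0.0417 or a number of a turn 7.16, either way. A call with a gripper value outside its range is refused whole. The fingers move at their own pace and stop on an object; "grip_force" is the grip in N (left out, the last holds). Time passes only in rows, so rows that do not move let the fingers close. It gives the time, the measured TCP pose, the force and the opening at its end, in the units of the state.
- robot.read_state(): the state, without advancing time (a new reading comes with each control period).
- robot.read_camera(name): name is "side" or "top" or "wrist"; returns a dict with "img" (480x640x3 uint8, blue, green, red), "vfov" (degrees; the focal length in pixels is half the picture's height over the tangent of half this angle, whatever the lens; pixels are square), "cx", "cy" (the principal point, pixels), "extrinsics" (4x4, takes a point from world to camera coordinates). Camera axes: x right, y down, z forward; pixel columns grow to the right and rows downward; lengths in m; the calibration is good to about 2 mm. A picture is of the moment at which its call begins. There is no depth.
- robot.close_job(): hands the job in, once; it reports no verdict.
Trained networks look in a picture, given as the dict that the camera call returned (one of the last four; its "shot" number tells which), for a name from the list of things; names that differ only in an ending like _2 or _b are one class to them, and where a whole thing is asked for, a point or a joint stands for the part that bears it (a point fixed in the world has none). Each returns a list of dicts, best first, with "score" (0 to 1); they miss things now and then, are a little off and sometimes report something else, mostly with a low value. They report only what shows in the picture. A call takes as long as a camera call. They do not tell look-alikes from the thing itself.
- robot.recognise(thing, picture): "box" ([centre column, centre row, width, height] as shares, 0 to 1, of the picture: columns of its width, rows of its height, round what is visible of it).
- robot.pinpoint(thing, picture): "position" ([row, column] as shares, 0 to 1, of the picture: columns of its width, rows of its height: a listed point, or the origin of a listed thing).
The state is a dict: "t": time; "q": joint angles; "dq": joint speeds; "joint_torque": joint torques, N m; "tool_pos": TCP position; "orientation": TCP orientation; "force": force on the tool from outside, world axes, zero at the start; "wrist_torque": the same for the moment, N m; "opening": finger opening in m.
Only numpy, scipy, OpenCV 4.12 (cv2) and the standard library are available. Lean on these libraries where they do the work, as an engineer would, in place of code of your own. Each camera call takes 0.05 s, during which the arm holds its last target.

## Working session

There is one attempt and no reset: what is moved stays moved. The work goes in short steps, Python scripts to look and compute and a tool call to move; the robot and the scene stay as the last step left them, time stands still between calls to the robot, and variables do not carry over. Pictures are saved under pics/ and viewed, and the job is handed in when it is done.

Besides the shell and the picture viewer there is one more tool, called after ">>>" by a JSON object that holds its "fn" and its "kwargs", one argument or row to a line. jog_arm: Moves the arm, as the interface text tells. Its arguments: {"type":"object","properties":{"commands":{"type":"array"},"grip_force":{"type":"number"}},"required":["commands"]}

```bash
mkdir -p pics; ls; cat > h.py <<'E'
import numpy as np,cv2
from plant import robot
def snap(n,f=None):
    p=robot.read_camera(n)
    if f: cv2.imwrite('pics/'+f,p['img'])
    return p
def ray(p,u,v):
    f=240/np.tan(np.radians(p['vfov'])/2)
    E=np.array(p['extrinsics']);R=E[:3,:3];t=E[:3,3]
    return -R.T@t, R.T@np.array([(u-p['cx'])/f,(v-p['cy'])/f,1])
def onz(p,u,v,z):
    o,d=ray(p,u,v); return o+d*(z-o[2])/d[2]
def proj(p,X):
    f=240/np.tan(np.radians(p['vfov'])/2)
    E=np.array(p['extrinsics']);c=E[:3,:3]@np.array(X)+E[:3,3]
    return f*c[0]/c[2]+p['cx'],f*c[1]/c[2]+p['cy']
def tri(p1,uv1,p2,uv2):
    o1,d1=ray(p1,*uv1);o2,d2=ray(p2,*uv2)
    A=np.stack([d1,-d2],1);s=np.linalg.lstsq(A,o2-o1,rcond=None)[0]
    return (o1+d1*s[0]+o2+d2*s[1])/2
E
python3 - <<'E'
from h import *
s=robot.read_state();print({k:np.round(v,3).tolist() for k,v in s.items()})
for n in ['top','side','wrist']:
    p=snap(n,n+'0.png');print(n,p['vfov'],p['cx'],p['cy'],np.round(p['extrinsics'],3).tolist())
    for t in ['shelf','tray_lime','tray_lime_start','tray_blue','tray_blue_start','lime1','blue1','leftover','carton','tin','jar','tape_gun','price_gun','gift_box','wick_trimmer']:
        r=robot.pinpoint(t,p)
        print(t,[(round(a['position'][1]*640),round(a['position'][0]*480),round(a['score'],2)) for a in r if a['score']>.25])
E
```

```text
pics
{'t': 0.0, 'q': [1.252, 0.131, 1.489, 0.0, 1.523, -0.085], 'dq': [0.001, 0.0, -0.001, -0.0, 0.001, -0.001], 'joint_torque': [0.002, -55.984, -49.176, 0.077, 0.036, -0.0], 'tool_pos': [0.139, 0.583, 0.218], 'orientation': [2.465, 1.947, -0.002], 'force': [-0.062, -0.21, -0.269], 'wrist_torque': [0.002, 0.006, -0.021], 'opening': 0.093}
top 52.49392219841788 315.07833802964717 244.34544577451 [[0.003, -1.0, -0.001, -0.007], [-0.993, -0.002, -0.115, 0.575], [0.115, 0.001, -0.993, 1.256], [0.0, 0.0, 0.0, 1.0]]
shelf [(427, 272, 0.7)]
tray_lime [(440, 291, 0.78)]
tray_lime_start [(397, 290, 0.69)]
tray_blue [(441, 249, 0.62)]
tray_blue_start [(401, 249, 0.76)]
lime1 [(425, 345, 0.96), (337, 213, 0.94), (293, 300, 0.82), (267, 335, 0.82), (332, 299, 0.76)]
blue1 [(290, 216, 0.93), (337, 253, 0.82)]
leftover [(452, 288, 0.66), (396, 291, 0.3)]
carton [(210, 275, 0.76)]
tin [(295, 253, 0.81)]
jar [(310, 176, 0.61)]
tape_gun [(391, 181, 0.95)]
price_gun [(242, 191, 0.89)]
gift_box [(370, 330, 0.59)]
wick_trimmer [(316, 324, 0.66)]
side 53.55376805276876 319.37058622564 240.86739667890856
[... 389 characters left out ...]
4, 297, 0.6)]
blue1 [(349, 285, 0.75), (361, 239, 0.69)]
leftover [(401, 380, 0.82)]
carton [(253, 214, 0.89), (349, 317, 0.5)]
tin [(314, 254, 0.59)]
jar [(406, 238, 0.64), (392, 267, 0.5), (255, 214, 0.37)]
tape_gun [(465, 293, 0.59)]
price_gun [(350, 209, 0.78)]
gift_box [(273, 342, 0.98)]
wick_trimmer [(249, 299, 0.83), (402, 381, 0.74)]
wrist 68.68910980524771 319.5299314351404 236.44826904284574 [[0.232, 0.973, -0.001, -0.6], [0.942, -0.224, 0.25, -0.029], [0.243, -0.059, -0.968, 0.391], [0.0, 0.0, 0.0, 1.0]]
shelf []
tray_lime []
tray_lime_start []
tray_blue []
tray_blue_start []
lime1 []
blue1 []
leftover []
carton []
tin []
jar []
tape_gun []
price_gun []
gift_box []
wick_trimmer []
```

View pics/top0.png

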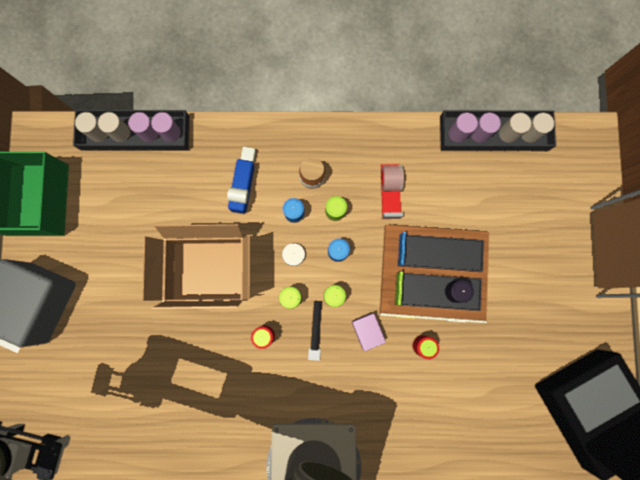

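View pics/side0.png

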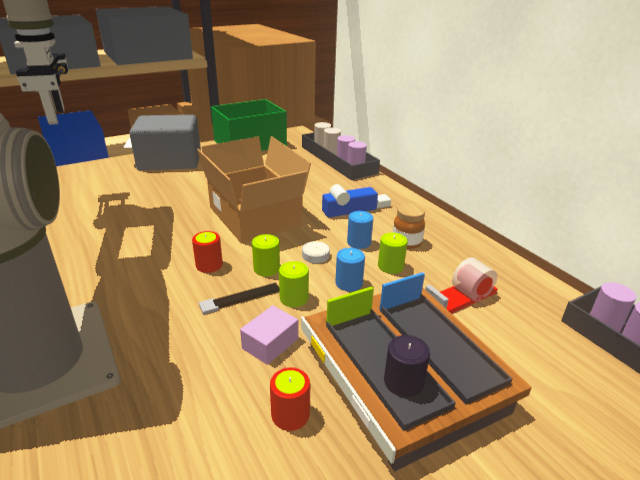

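View pics/wrist0.png

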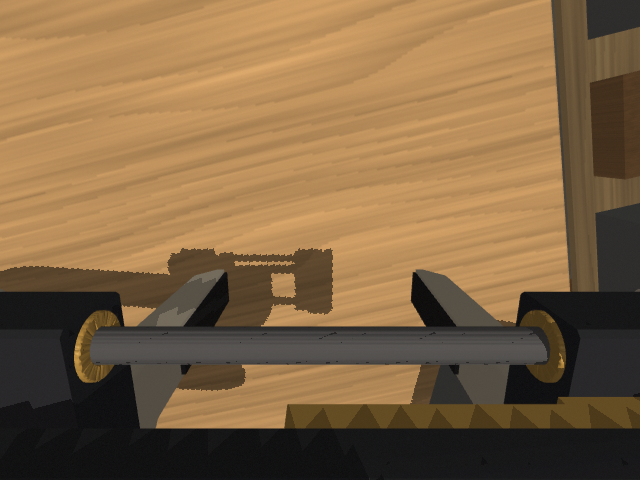

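```bash
cat >> h.py <<'E'
def fit(p,col,guess,z=0.07,D=0.056,h=0.07,rng=0.012):
    """refine xy of candle by silhouette overlap of cylinder; col: 'lime','blue','dark'"""
    hsv=cv2.cvtColor(p['img'],cv2.COLOR_BGR2HSV)
    lo,hi={'lime':((32,110,50),(48,255,255)),'blue':((98,110,50),(115,255,255)),'dark':((0,0,0),(179,110,75))}[col]
    m=cv2.inRange(hsv,lo,hi)
    best=None
    a=np.linspace(0,2*np.pi,40)
    def sc(x,y):
        pts=[proj(p,(x+D/2*np.cos(t),y+D/2*np.sin(t),zz)) for t in a for zz in (z-h,z)]
        hull=cv2.convexHull(np.array(pts,np.float32)*16).astype(np.int32)
        k=np.zeros(m.shape,np.uint8);cv2.fillConvexPoly(k,hull,255,cv2.LINE_AA,4)
        big=cv2.dilate(k,np.ones((9,9)))
        k=k/255.;b=big/255.;mm=m/255.
        return (k*mm).sum()-((b-k)*mm).sum()-(k*(1-mm)).sum(),k.sum()
    c=np.array(guess,float)
    for r in (rng,rng/3,rng/9):
        g=[(sc(c[0]+i*r/3,c[1]+j*r/3)[0],c[0]+i*r/3,c[1]+j*r/3) for i in range(-4,5) for j in range(-4,5)]
        b=max(g);c=np.array(b[1:])
    s,n=sc(*c)
    return c,s/n
E
python3 - <<'E'
from h import *
T=snap('top');S=snap('side')
for c,u,v in [('lime',337,208),('lime',290,297),('lime',335,296),('blue',293,210),('blue',339,250)]:
    g=onz(T,u,v,.07)[:2]
    a=fit(T,c,g);b=fit(S,c,a[0],rng=.009)
    print(c,np.round(a[0],4),round(a[1],2),np.round(b[0],4),round(b[1],2))
print('leftover top',np.round(onz(T,460,290,.128),4), 'side', np.round(onz(S,406,348,.128),4))
for n,(u,v),(us,vs) in [('tl start',(397,290),(348,319)),('tb start',(401,249),(402,304))]:
    print(n,np.round(onz(T,u,v,.063),4),np.round(onz(S,us,vs,.063),4))
for t in ['shelf','tray_lime','tray_blue','carton','tin','jar','tape_gun','gift_box','wick_trimmer','price_gun']:
    r=robot.pinpoint(t,T)
    if r:
        q=r[0]['position'];z={'tray_lime':.06,'tray_blue':.06}.get(t,0)
        print(t,np.round(onz(T,q[1]*640,q[0]*480,z),4))
for n,x in (('T',T),('S',S)):
    i=x['img']
    if n=='T': cv2.imwrite('pics/t_shelf.png',cv2.resize(i[215:330,370:500],None,fx=6,fy=5.2,interpolation=cv2.INTER_CUBIC)); cv2.imwrite('pics/t_cart.png',cv2.resize(i[210:320,130:285],None,fx=5,fy=5,interpolation=cv2.INTER_CUBIC))
    else: cv2.imwrite('pics/s_shelf.png',cv2.resize(i[260:460,300:540],None,fx=3,fy=3)); cv2.imwrite('pics/s_cart.png',cv2.resize(i[120:250,190:320],None,fx=4.5,fy=4.5))
E
```

```text
lime [ 0.6703 -0.0603] 0.68 [ 0.6716 -0.053 ] 0.76
lime [0.4356 0.0588] 0.76 [0.4356 0.0681] 0.7
lime [ 0.4393 -0.0555] 0.78 [ 0.4393 -0.0472] 0.73
blue [0.6647 0.052 ] 0.53 [0.6684 0.0653] 0.57
blue [ 0.5577 -0.0669] 0.56 [ 0.5614 -0.0572] 0.65
leftover top [ 0.4531 -0.3571  0.128 ] side [ 0.4466 -0.3574  0.128 ]
tl start [ 0.4542 -0.2153  0.063 ] [ 0.4545 -0.2109  0.063 ]
tb start [ 0.5596 -0.2273  0.063 ] [ 0.5568 -0.2237  0.063 ]
shelf [ 0.4995 -0.3125  0.    ]
tray_blue [ 0.5581 -0.3291  0.06  ]
carton [0.4938 0.2799 0.    ]
tin [0.5579 0.0553 0.    ]
jar [0.7633 0.0052 0.    ]
tape_gun [ 0.7505 -0.2086  0.    ]
gift_box [ 0.3488 -0.1519  0.    ]
wick_trimmer [ 0.3694 -0.0081  0.    ]
price_gun [0.7276 0.1988 0.    ]
```

View pics/t_shelf.png

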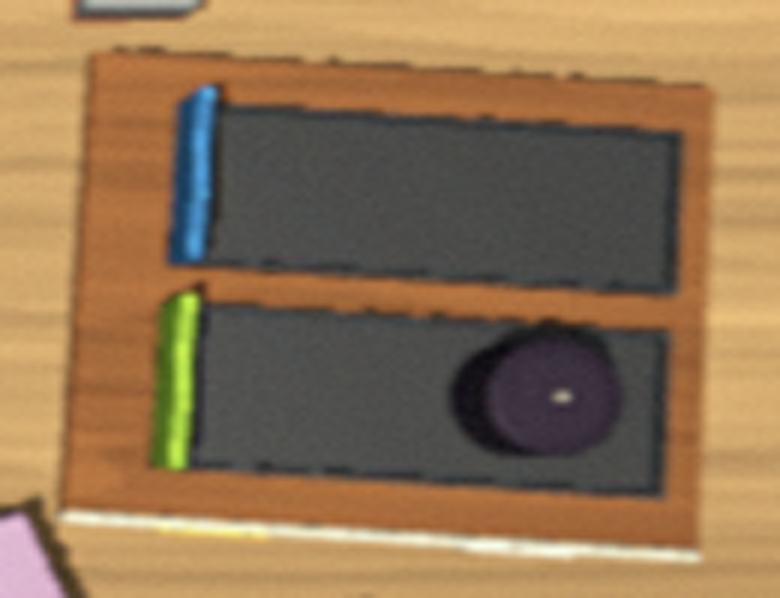

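View pics/t_cart.png

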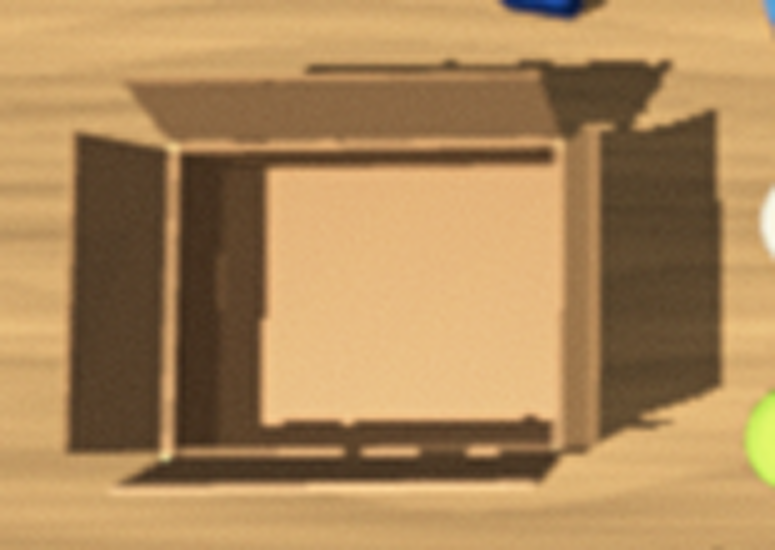

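View pics/s_cart.png

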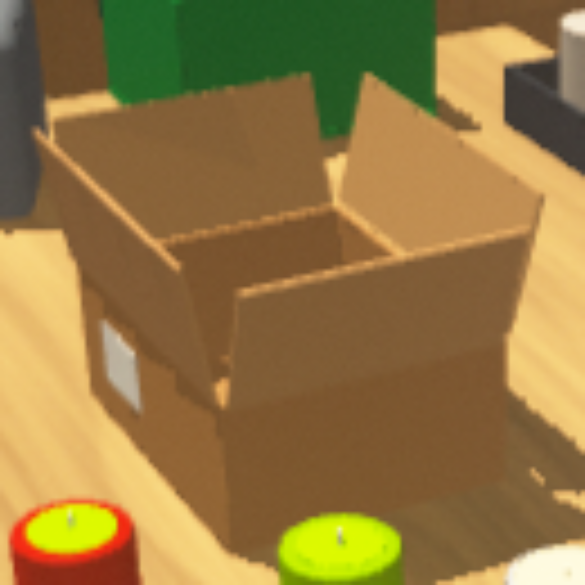

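```bash
python3 - <<'E'
from h import *
T=snap('top');S=snap('side')
out=[]
for p,win in ((T,(190,320,260,360)),(S,(220,320,240,420))):
    i=cv2.resize(p['img'],None,fx=4,fy=4,interpolation=cv2.INTER_CUBIC)
    for x,y in [(0.6703,-0.0603),(.4356,.0588),(.4393,-.0555),(.6647,.052),(.5577,-.0669)]:
        for z in (0,.07):
            q=np.array([proj(p,(x+.028*np.cos(t),y+.028*np.sin(t),z)) for t in np.linspace(0,6.28,40)])
            cv2.polylines(i,[np.int32(q*4+1.5)],True,(0,0,255) if z else (255,0,255),1)
    out.append(i[win[0]*4:win[1]*4,win[2]*4:win[3]*4])
cv2.imwrite('pics/ovT.png',out[0]);cv2.imwrite('pics/ovS.png',out[1])
E
```

```text
(no output)
```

View pics/ovT.png

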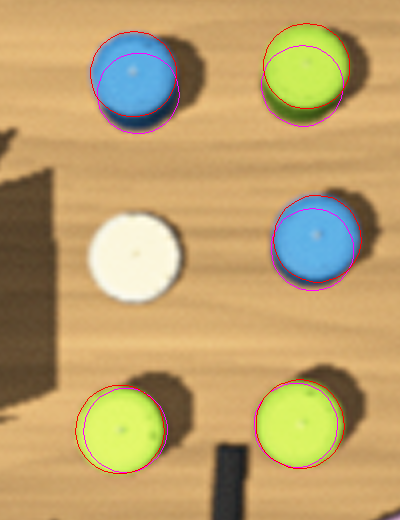

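View pics/ovS.png

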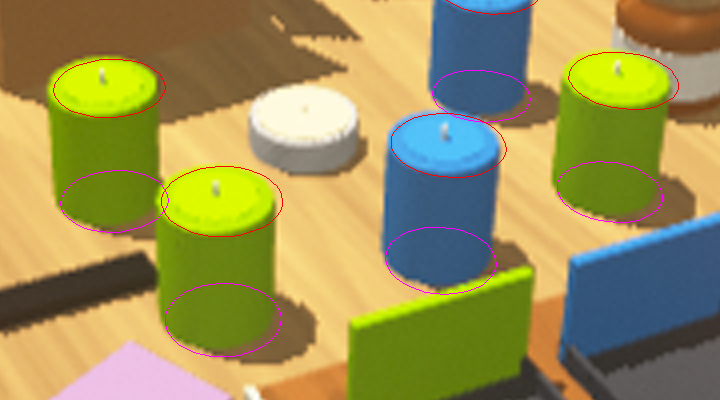

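```bash
python3 - <<'E'
from h import *
S=snap('side')
cv2.imwrite('pics/s_shelf4.png',cv2.resize(S['img'][265:455,300:530],None,fx=3.4,fy=3.1,interpolation=cv2.INTER_CUBIC))
E
```

```text
(no output)
```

View pics/s_shelf4.png

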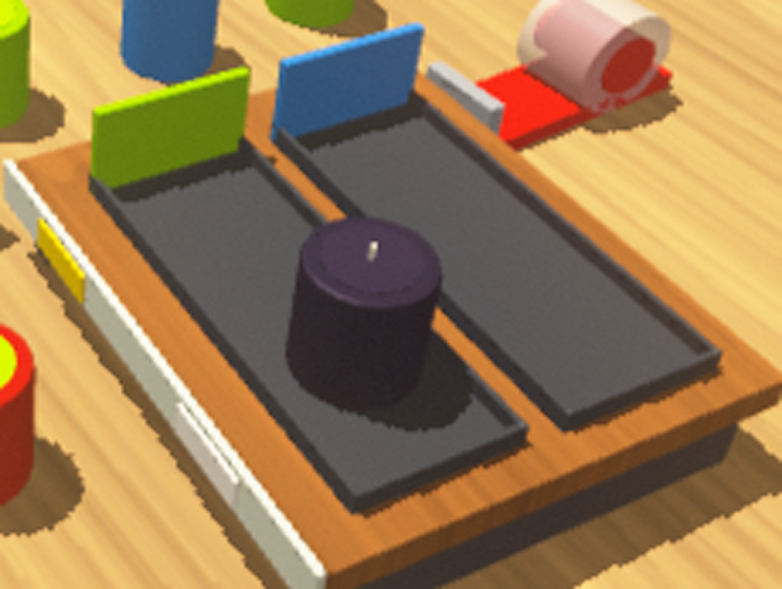

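```bash
python3 - <<'E'
from h import *
from scipy.optimize import least_squares
T=snap('top');S=snap('side')
tp=lambda X,Y:(370+X/6-.4,215+Y/5.2-.4); sp=lambda X,Y:(300+X/3.4-.35,265+Y/3.1-.35)
# (cam, px, kind, local) kind s shelf; t tray(dy added)
P=[(T,tp(92,53),'s',(.115,.135,.06)),(T,tp(714,87),'s',(.115,-.135,.06)),
(T,tp(683,131),'b',(.041,-.108,.072)),(T,tp(677,296),'b',(-.041,-.108,.072)),
(T,tp(670,328),'l',(.041,-.108,.072)),(T,tp(664,497),'l',(-.041,-.108,.072)),
(T,tp(218,87),'b',(.041,.102,.115)),(T,tp(207,264),'b',(-.041,.102,.115)),
(T,tp(201,291),'l',(.041,.102,.115)),(T,tp(188,469),'l',(-.041,.102,.115)),
(S,sp(720,352),'b',(.041,-.108,.072)),(S,sp(570,418),'b',(-.041,-.108,.072)),
(S,sp(526,430),'l',(.041,-.108,.072)),(S,sp(355,498),'l',(-.041,-.108,.072)),
(S,sp(283,63),'b',(-.041,.102,.115)),(S,sp(421,33),'b',(.041,.102,.115)),
(S,sp(96,119),'l',(-.041,.102,.115)),(S,sp(248,75),'l',(.041,.102,.115)),
(S,sp(328,573),'s',(-.115,-.135,.06))]
def res(k,sel=None,flat=True):
    x,y,w,dy,dx=k;r=[]
    for c,px,kind,l in P:
        if sel is not None and c is not sel: continue
        l=np.array(l)+(0 if kind=='s' else np.array([dx+(.05 if kind=='b' else -.05),dy,0]))
        X=(x+np.cos(w)*l[0]-np.sin(w)*l[1],y+np.sin(w)*l[0]+np.cos(w)*l[1],l[2])
        r.append(np.array(proj(c,X))-px)
    return np.ravel(r) if flat else np.round(r,1).tolist()
for sel in (T,S,None):
    o=least_squares(lambda k:res(k,sel),[.5,-.31,-.08,0,0]);k=o.x
    print(np.round(k,4),'rms',np.sqrt(np.mean(o.fun**2)))
    c,s=np.cos(k[2]),np.sin(k[2])
    for n,sg in (('lime',-1),('blue',1)):
        for yy in (.102,0):
            lx,ly=sg*.05+k[4],yy+k[3];print(n,yy,np.round([k[0]+c*lx-s*ly,k[1]+s*lx+c*ly],4))
print(res(k,None,False))
E
```

```text
[ 0.5002 -0.3137 -0.0696 -0.0103  0.0012] rms 0.6064076237721233
lime 0.102 [ 0.4579 -0.2189]
lime 0 [ 0.4508 -0.3206]
blue 0.102 [ 0.5576 -0.2258]
blue 0 [ 0.5505 -0.3276]
[ 0.5004 -0.31   -0.0683 -0.011  -0.0026] rms 0.752373296287811
lime 0.102 [ 0.454  -0.2156]
lime 0 [ 0.4471 -0.3174]
blue 0.102 [ 0.5538 -0.2224]
blue 0 [ 0.5469 -0.3242]
[ 0.5005 -0.3114 -0.0717 -0.0102 -0.0018] rms 1.0635782653031527
lime 0.102 [ 0.4554 -0.2161]
lime 0 [ 0.4481 -0.3179]
blue 0.102 [ 0.5552 -0.2233]
blue 0 [ 0.5479 -0.3251]
[[-0.8, -0.6], [-0.8, 0.4], [-0.8, 0.8], [-0.9, 0.9], [-0.0, 1.8], [-0.2, 1.7], [-2.0, 0.9], [-1.9, -0.3], [-1.3, 1.8], [-1.0, 1.0], [0.6, 0.4], [-0.7, -0.6], [1.6, 0.2], [0.6, 1.2], [0.8, 1.0], [1.2, -1.7], [1.0, -0.4], [1.7, 0.0], [0.3, 0.7]]
```

```bash
python3 - <<'E'
from h import *
from scipy.optimize import least_squares
T=snap('top');S=snap('side')
tp=lambda X,Y:(130+X/5-.4,210+Y/5-.4); sp=lambda X,Y:(190+X/4.5-.35,120+Y/4.5-.35)
P=[(T,tp(169,147),(.08,.1,.085)),(T,tp(560,140),(.08,-.1,.085)),(T,tp(165,458),(-.08,.1,.085)),(T,tp(560,450),(-.08,-.1,.085)),
(S,sp(222,405),(-.08,-.1,.085)),(S,sp(232,548),(-.08,-.1,0)),(S,sp(508,330),(.08,-.1,.085))]
def res(k,sel=None,flat=True):
    x,y,w=k;r=[]
    for c,px,l in P:
        if sel is not None and c is not sel: continue
        X=(x+np.cos(w)*l[0]-np.sin(w)*l[1],y+np.sin(w)*l[0]+np.cos(w)*l[1],l[2])
        r.append(np.array(proj(c,X))-px)
    return np.ravel(r) if flat else np.round(r,1).tolist()
for sel in (T,S,None):
    o=least_squares(lambda k:res(k,sel),[.5,.28,0]);k=o.x
    print(np.round(k,4),'rms',np.sqrt(np.mean(o.fun**2)))
print(res(k,None,False))
# flap free-edge corners top
from scipy.spatial.transform import Rotation as Ro
s=robot.read_state();R=Ro.from_rotvec(s['orientation']).as_matrix();print(np.round(R,3))
E
```

```text
[0.505  0.2792 0.0221] rms 0.47669907279618234
[0.5075 0.2899 0.0166] rms 0.3753548082343186
[0.5049 0.2814 0.0176] rms 1.1114864852675266
[[-0.9, -0.7], [-0.5, -0.5], [-1.4, 0.4], [-0.6, 0.8], [0.4, 1.3], [0.7, 2.4], [0.5, 2.0]]
[[ 0.232  0.973  0.   ]
 [ 0.973 -0.232  0.   ]
 [ 0.     0.    -1.   ]]
```

>>> {"fn": "jog_arm", "kwargs": {
  "commands": [-1, 0, 0, 0, -6.7, -1, 0, 0, 0, -6.7, -1, -0.032, 0.026, 0, 0, -1, -0.032, 0.026, 0, 0, -1, -0.032, 0.026, 0, 0, -1, -0.032, 0.026, 0, 0, -1, -0.032, 0.026, 0, 0, -1, -0.032, 0.026, 0, 0, -1, -0.032, 0.026, 0, 0, -1, -0.032, 0.026, 0, 0, -1, -0.032, 0.026, 0, 0, -1, -0.032, 0.026, 0, 0, -1, -0.032, 0.026, 0, 0, -1, -0.032, 0.026, 0, 0, -1, -0.04, 0, 0, 0, -1, -0.04, 0, 0, 0, -1, -0.04, 0, 0, 0, -1, -0.04, 0, 0, 0, -1, -0.04, 0, 0, 0, -1, -0.04, 0, 0, 0],
  "grip_force": 20
}}

```text
t: 5.02
tool_pos: [0.4507, -0.0421, 0.219]
orientation: [2.221, 2.221, 0.001]
force: [1.1, -0.4, -0.2]
opening: 0.093
```

>>> {"fn": "jog_arm", "kwargs": {
  "commands": [-1, -0.039, 0, 0, 0, -1, -0.039, 0, 0, 0, -1, -0.039, 0, 0, 0, -1, -0.039, 0, 0, 0, -1, -0.039, 0, 0, 0, -1, -0.039, 0, 0, 0, -1, -0.039, 0, 0, 0, -1, -0.039, 0, 0, 0, -1, 0, 0, 0, 0, -1, 0, 0, 0, 0]
}}

```text
t: 5.85
tool_pos: [0.4503, -0.354, 0.2179]
orientation: [-2.224, -2.217, 0.0]
force: [-0.7, 0.8, -0.8]
opening: 0.0931
```

```bash
python3 - <<'E'
from h import *
print(np.round(robot.read_state()['tool_pos'],4))
p=snap('wrist','w1.png')
print(np.round(p['extrinsics'],3).tolist())
r=robot.pinpoint('leftover',p);print(r[:2])
E
```

```text
[ 0.4503 -0.354   0.2179]
[[0.003, 1.0, -0.0, 0.353], [0.969, -0.003, 0.249, -0.466], [0.249, -0.001, -0.969, 0.278], [0.0, 0.0, 0.0, 1.0]]
[{'position': [0.461, 0.4938], 'score': 0.72}]
```

View pics/w1.png

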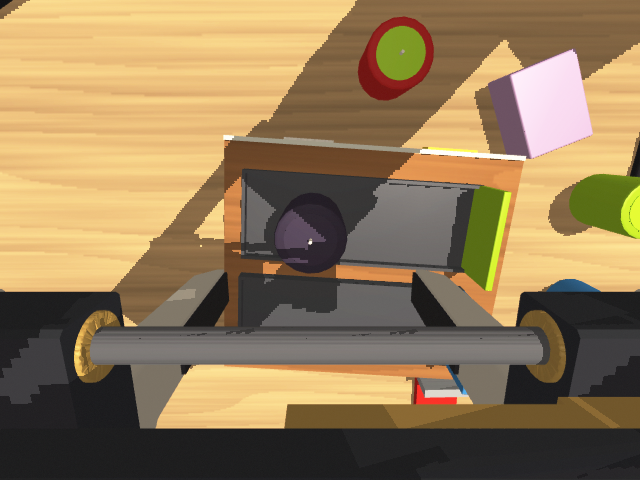

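```bash
python3 - <<'E'
from h import *
p=snap('wrist')
print(np.round(onz(p,310,243,.129),4))
print('panel top inner edge', np.round(onz(p,475,186,.115),4),np.round(onz(p,462,268,.063),4),'top',np.round(onz(p,496,190,.115),4),np.round(onz(p,486,290,.115),4))
print(np.round([proj(p,(.4555-.041,-.2165,.063)),proj(p,(.4555+.041,-.2165,.063)),proj(p,(.4525,-.2165,.115))],0))
E
```

```text
[ 0.4529 -0.3591  0.129 ]
panel top inner edge [ 0.4115 -0.2328  0.115 ] [ 0.4964 -0.2138  0.063 ] top [ 0.4146 -0.2163  0.115 ] [ 0.4972 -0.2143  0.115 ]
[[468. 183.]
 [459. 268.]
 [490. 238.]]
```

>>> {"fn": "jog_arm", "kwargs": {
  "commands": [-1, -0.004, 0.001, 0.03, 0, -1, 0, 0, 0.035, 0, -1, 0, 0, 0.035, 0, -1, 0, 0, 0.025, 0, -1, 0, 0, 0, 0, 1, 0, 0, 0, 0, 1, 0, 0, 0, 0, 1, 0, 0, 0, 0, 1, 0, 0, 0, 0, 1, 0, 0, 0, 0, 1, 0, 0, 0, 0, 1, 0, 0, 0, 0],
  "grip_force": 25
}}

```text
t: 7.0
tool_pos: [0.4529, -0.3578, 0.0955]
orientation: [2.219, 2.219, -0.001]
force: [-0.9, -3.4, 6.8]
opening: 0.0557
```

>>> {"fn": "jog_arm", "kwargs": {
  "commands": [1, 0, 0, -0.037, 0, 1, 0, 0, -0.037, 0, 1, 0, 0, -0.037, 0, 1, 0, 0, -0.037, 0, 1, 0.04, 0.003, 0, 0, 1, 0.04, 0.003, 0, 0, 1, 0.04, 0.003, 0, 0, 1, 0.04, 0.003, 0, 0, 1, 0.04, 0.003, 0, 0, 1, 0.04, 0.003, 0, 0, 1, 0.04, 0.003, 0, 0, 1, 0.04, 0.003, 0, 0, 1, 0.04, 0.003, 0, 0, 1, 0.04, 0.003, 0, 0, 1, 0.04, 0.003, 0, 0, 1, 0.04, 0.003, 0, 0, 1, 0.04, 0.003, 0, 0, 1, 0.04, 0.003, 0, 0, 1, 0.04, 0.003, 0, 0, 1, 0.04, 0.004, 0, 0]
}}

```text
t: 8.67
tool_pos: [0.5002, 0.2857, 0.2412]
orientation: [-2.221, -2.221, 0.001]
force: [0.5, -0.8, -1.5]
opening: 0.0555
```

```bash
python3 - <<'E'
from h import *
s=robot.read_state();print(np.round(s['tool_pos'],4),s['opening'],s['force'])
snap('side','s2.png');snap('wrist','w2.png')
E
```

```text
[0.5002 0.2857 0.2412] 0.05551492611162897 [ 0.4680887  -0.81980803 -1.49172823]
```

View pics/s2.png

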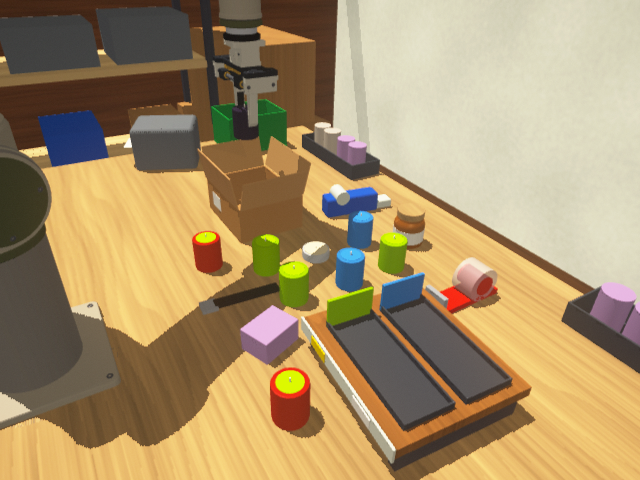

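View pics/w2.png

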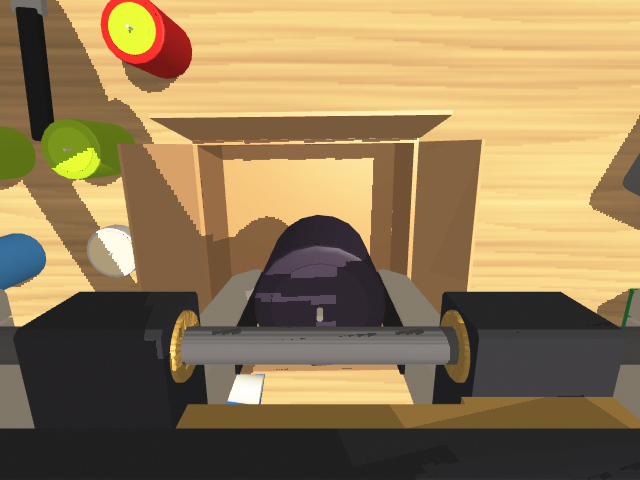

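>>> {"fn": "jog_arm", "kwargs": {
  "commands": [1, -0.003, 0.004, 0.03, 0, 1, 0, 0, 0.033, 0, 1, 0, 0, 0.033, 0, 1, 0, 0, 0.033, 0, 1, 0, 0, 0.033, 0, 1, 0, 0, 0.02, 0, 1, 0, 0, 0.011, 0, 1, 0, 0, 0, 0, -1, 0, 0, 0, 0, -1, 0, 0, 0, 0, -1, 0, 0, 0, 0, -1, 0, 0, 0, 0, -1, 0, 0, 0, 0]
}}

```text
t: 9.85
tool_pos: [0.506, 0.2812, 0.0502]
orientation: [2.221, 2.221, 0.004]
force: [-0.5, 0.0, -0.7]
opening: 0.0845
```

>>> {"fn": "jog_arm", "kwargs": {
  "commands": [-1, 0, 0, -0.03, 0, -1, 0, 0, -0.034, 0, -1, 0, 0, -0.034, 0, -1, 0, 0, -0.034, 0, -1, 0, 0, -0.034, 0, -1, 0, 0, -0.034, 0, 1, 0.033, 0, 0, 0, 1, 0.033, 0, 0, 0, 1, 0.033, 0, 0, 0, 1, 0.033, 0, 0, 0, 1, 0.035, 0, 0, 0, 1, 0, 0, 0, 0, 1, 0, 0, 0, 0]
}}

```text
t: 10.93
tool_pos: [0.5043, 0.4493, 0.248]
orientation: [-2.218, -2.224, 0.001]
force: [0.0, 0.3, 0.0]
opening: 0.0511
```

```bash
python3 - <<'E'
from h import *
s=robot.read_state();print(np.round(s['tool_pos'],4),s['opening'],s['force'])
snap('side','s3.png');snap('top','t3.png')
E
```

```text
[0.5043 0.4493 0.248 ] 0.05105556485040317 [0.01470626 0.26389287 0.0020998 ]
```

View pics/s3.png

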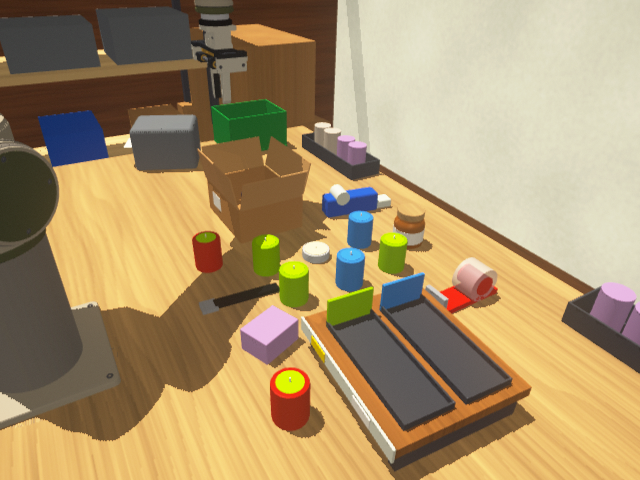

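View pics/t3.png

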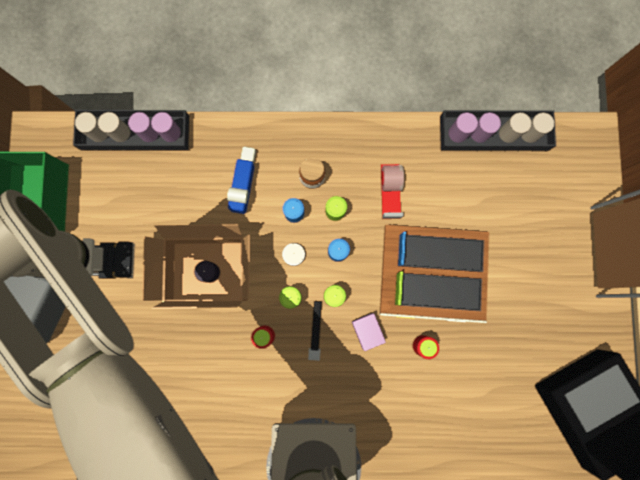

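>>> {"fn": "jog_arm", "kwargs": {
  "commands": [1, 0, 0, 0.025, 0, 1, 0, 0, 0.025, 0, 1, 0, 0, 0.025, 0, 1, 0, 0, 0.028, 0, 1, 0, 0, 0, 0, 1, 0, 0, 0, 0, 1, 0, 0, 0, 0]
}}

```text
t: 11.62
tool_pos: [0.506, 0.4475, 0.148]
orientation: [2.222, 2.22, 0.004]
force: [0.9, -0.5, 0.4]
opening: 0.0012
```

>>> {"fn": "jog_arm", "kwargs": {
  "commands": [1, -0.017, 0, 0.002, 0, 1, -0.017, 0, 0, 0, 1, -0.016, 0, 0, 0, 1, -0.011, 0, 0.002, 0, 1, -0.011, 0, 0.002, 0, 1, -0.008, 0, 0.004, 0, 1, -0.007, 0, 0.005, 0, 1, -0.006, 0, 0.006, 0, 1, -0.006, 0, 0.007, 0, 1, -0.004, 0, 0.008, 0, 1, -0.003, 0, 0.008, 0, 1, -0.002, 0, 0.007, 0, 1, 0, 0, 0.006, 0, 1, 0, 0, 0.003, 0, 1, 0, 0, 0, 0]
}}

```text
t: 12.87
tool_pos: [0.5048, 0.3392, 0.0879]
orientation: [2.221, 2.221, -0.002]
force: [-9.9, -10.1, 21.7]
opening: 0.0004
```

```bash
python3 - <<'E'
from h import *
s=robot.read_state();print(np.round(s['tool_pos'],4),s['opening'],s['force'])
p=snap('side');q=snap('top')
cv2.imwrite('pics/c4.png',np.hstack([cv2.resize(p['img'][110:250,170:330],None,fx=2.5,fy=2.5),cv2.resize(q['img'][200:340,130:290],None,fx=2.5,fy=2.5)]))
E
```

```text
[0.5048 0.3392 0.0879] 0.00035022817288331406 [ -9.91590579 -10.13498973  21.68759709]
```

View pics/c4.png

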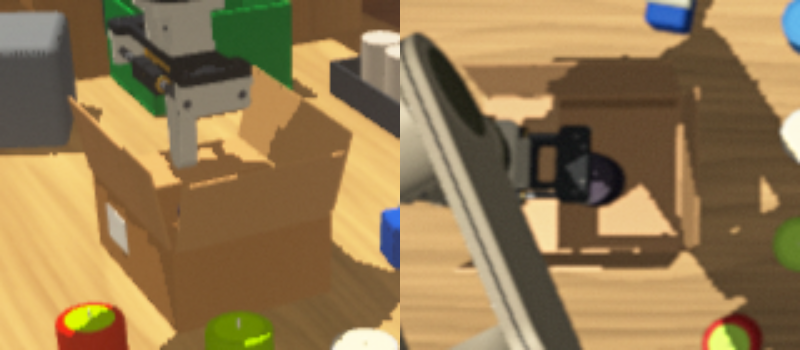

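>>> {"fn": "jog_arm", "kwargs": {
  "commands": [1, 0, 0, -0.035, 0, 1, 0, 0, -0.037, 0, 1, 0, 0, -0.037, 0, 1, 0, 0, -0.037, 0, 1, -0.037, 0, 0, 0, 1, -0.037, 0, 0, 0, 1, -0.037, 0, 0, 0, 1, -0.037, 0, 0, 0, 1, -0.037, 0, 0, 0, 1, -0.039, 0, 0, 0, 1, 0, 0, 0, 0, 1, 0, 0, 0.029, 0, 1, 0, 0, 0.029, 0, 1, 0, 0, 0.027, 0, 1, 0, 0, 0, 0, 1, 0, 0, 0, 0]
}}

```text
t: 14.3
tool_pos: [0.5036, 0.116, 0.1451]
orientation: [-2.219, -2.22, 0.005]
force: [0.4, 0.0, -0.3]
opening: 0.0004
```

>>> {"fn": "jog_arm", "kwargs": {
  "commands": [1, 0.017, 0, 0, 0, 1, 0.017, 0, 0, 0, 1, 0.015, 0, 0, 0, 1, 0.011, 0, 0.002, 0, 1, 0.011, 0, 0.002, 0, 1, 0.008, 0, 0.004, 0, 1, 0.007, 0, 0.005, 0, 1, 0.006, 0, 0.006, 0, 1, 0.006, 0, 0.007, 0, 1, 0.004, 0, 0.008, 0, 1, 0.003, 0, 0.008, 0, 1, 0.002, 0, 0.007, 0, 1, 0, 0, 0.006, 0, 1, 0, 0, 0.004, 0, 1, 0, 0, 0, 0]
}}

```text
t: 15.55
tool_pos: [0.5047, 0.2226, 0.0882]
orientation: [-2.221, -2.221, 0.001]
force: [-3.6, -0.4, 5.9]
opening: 0.0006
```

>>> {"fn": "jog_arm", "kwargs": {
  "commands": [1, 0, 0, -0.035, 0, 1, 0, 0, -0.037, 0, 1, 0, 0, -0.037, 0, 1, 0, 0, -0.037, 0, 1, 0.028, -0.029, 0, 0, 1, 0.028, -0.029, 0, 0, 1, 0, -0.038, 0, 0, 1, 0, -0.038, 0, 0, 1, 0, 0, 0, 0]
}}

```text
t: 16.3
tool_pos: [0.3655, 0.2786, 0.2323]
orientation: [-2.217, -2.223, 0.005]
force: [-0.5, -0.6, 0.5]
opening: 0.0001
```

```bash
python3 - <<'E'
from h import *
s=robot.read_state();print(np.round(s['tool_pos'],4),s['opening'],s['force'])
p=snap('side');q=snap('top')
cv2.imwrite('pics/c5.png',np.hstack([cv2.resize(p['img'][110:250,170:330],None,fx=2.5,fy=2.5),cv2.resize(q['img'][200:340,130:290],None,fx=2.5,fy=2.5)]))
snap('wrist','w5.png')
E
```

```text
[0.3655 0.2786 0.2323] 0.000142759869233828 [-0.48172527 -0.6390753   0.53826164]
```

View pics/c5.png

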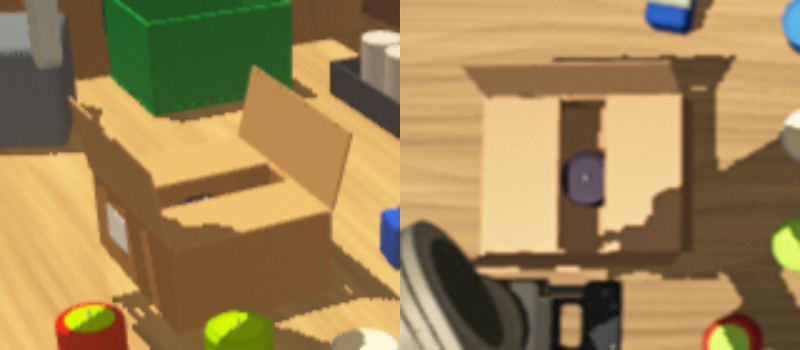

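View pics/w5.png

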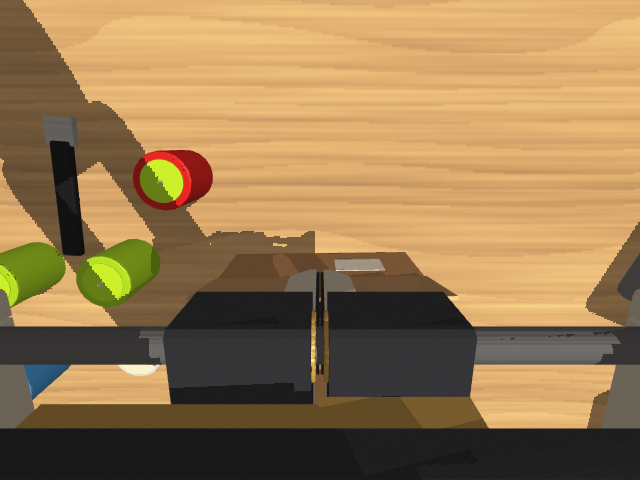

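>>> {"fn": "jog_arm", "kwargs": {
  "commands": [1, 0, 0, 0.028, 0, 1, 0, 0, 0.028, 0, 1, 0, 0, 0.028, 0, 1, 0, 0, 0, 0, 1, 0, 0.018, 0, 0, 1, 0, 0.018, 0, 0, 1, 0, 0.017, 0, 0, 1, 0, 0.011, 0.002, 0, 1, 0, 0.011, 0.002, 0, 1, 0, 0.008, 0.004, 0, 1, 0, 0.007, 0.005, 0, 1, 0, 0.006, 0.006, 0, 1, 0, 0.006, 0.007, 0, 1, 0, 0.004, 0.008, 0, 1, 0, 0.003, 0.008, 0, 1, 0, 0.002, 0.007, 0, 1, 0, 0, 0.006, 0, 1, 0, 0, 0.004, 0, 1, 0, 0, 0, 0]
}}

```text
t: 18.03
tool_pos: [0.4816, 0.2786, 0.0912]
orientation: [-2.221, -2.222, 0.001]
force: [-2.1, -2.7, 3.6]
opening: 0.0007
```

>>> {"fn": "jog_arm", "kwargs": {
  "commands": [1, 0, 0, -0.035, 0, 1, 0, 0, -0.037, 0, 1, 0, 0, -0.037, 0, 1, 0, 0, -0.035, 0, 1, 0, 0.038, 0, 0, 1, 0, 0.038, 0, 0, 1, 0, 0.038, 0, 0, 1, 0, 0.038, 0, 0, 1, 0, 0.013, 0, 0, 1, 0, 0, 0, 0]
}}

```text
t: 18.87
tool_pos: [0.6489, 0.2778, 0.2323]
orientation: [-2.223, -2.219, 0.003]
force: [-0.4, -0.1, -0.2]
opening: 0.0002
```

```bash
python3 - <<'E'
from h import *
s=robot.read_state();print(np.round(s['tool_pos'],4),s['opening'],s['force'])
p=snap('side');q=snap('top')
cv2.imwrite('pics/c6.png',np.hstack([cv2.resize(p['img'][110:250,170:330],None,fx=2.5,fy=2.5),cv2.resize(q['img'][200:340,130:290],None,fx=2.5,fy=2.5)]))
E
```

```text
[0.6489 0.2778 0.2323] 0.00022496422457892801 [-0.35208553 -0.06725867 -0.16505629]
```

View pics/c6.png

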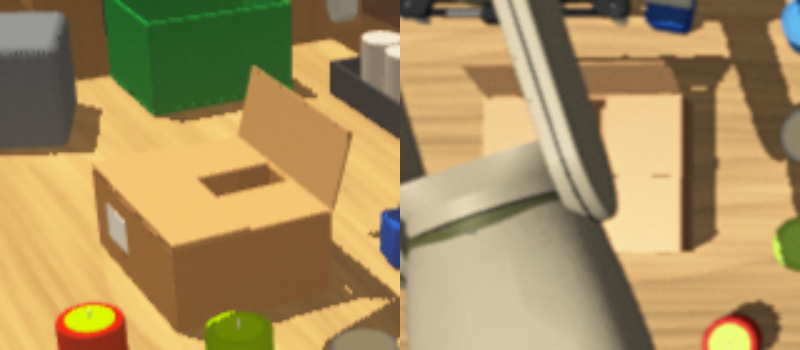

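>>> {"fn": "jog_arm", "kwargs": {
  "commands": [1, 0, 0, 0.028, 0, 1, 0, 0, 0.028, 0, 1, 0, 0, 0.028, 0, 1, 0, 0, 0, 0, 1, 0, -0.019, 0, 0, 1, 0, -0.019, 0, 0, 1, 0, -0.018, 0, 0, 1, 0, -0.011, 0.002, 0, 1, 0, -0.011, 0.002, 0, 1, 0, -0.008, 0.004, 0, 1, 0, -0.007, 0.005, 0, 1, 0, -0.006, 0.006, 0, 1, 0, -0.006, 0.007, 0, 1, 0, -0.004, 0.008, 0, 1, 0, -0.003, 0.008, 0, 1, 0, -0.002, 0.007, 0, 1, 0, 0, 0.006, 0, 1, 0, 0, 0.004, 0, 1, 0, 0, 0, 0]
}}

```text
t: 20.55
tool_pos: [0.5329, 0.2786, 0.0915]
orientation: [-2.221, -2.221, 0.001]
force: [0.9, -0.2, 0.0]
opening: 0.0008
```

>>> {"fn": "jog_arm", "kwargs": {
  "commands": [1, 0, 0, -0.035, 0, 1, 0, 0, -0.037, 0, 1, 0, 0, -0.037, 0, -1, -0.04, 0, 0, 0, -1, -0.04, 0, 0, 0, -1, -0.04, 0, 0, 0, -1, 0, 0, 0, 0]
}}

```text
t: 21.13
tool_pos: [0.5338, 0.1526, 0.2008]
orientation: [2.224, 2.215, -0.002]
force: [0.4, -0.2, 0.1]
opening: 0.0224
```

```bash
python3 - <<'E'
from h import *
s=robot.read_state();print(np.round(s['tool_pos'],4),s['opening'],s['force'])
p=snap('side','s7.png');q=snap('top','t7.png')
cv2.imwrite('pics/c7.png',np.hstack([cv2.resize(p['img'][110:250,170:330],None,fx=2.5,fy=2.5),cv2.resize(q['img'][200:340,130:290],None,fx=2.5,fy=2.5)]))
E
```

```text
[0.5338 0.1526 0.2008] 0.02238404359587591 [ 0.44178887 -0.15970693  0.11740928]
```

View pics/c7.png

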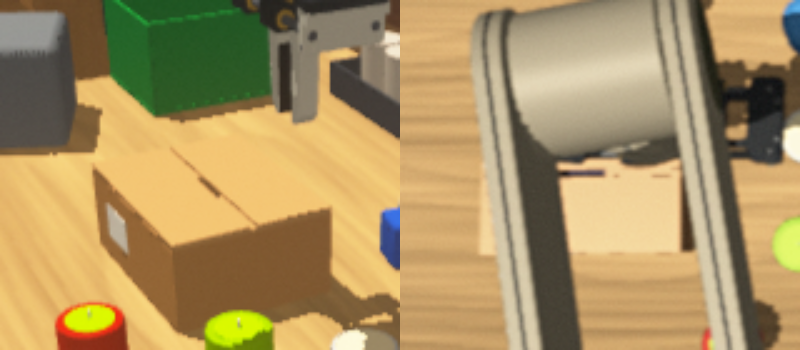

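View pics/t7.png

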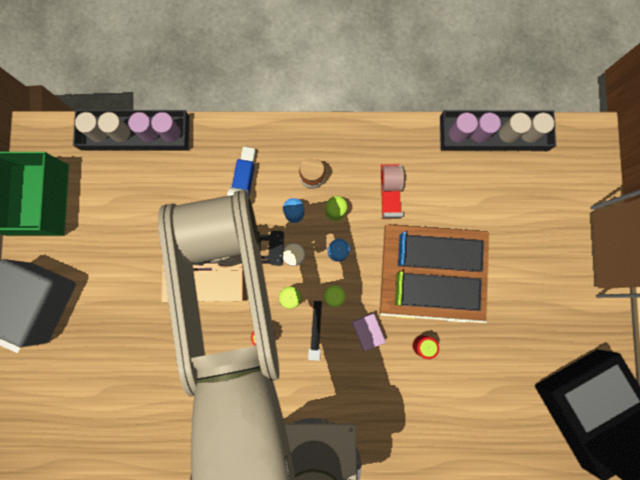

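>>> {"fn": "jog_arm", "kwargs": {
  "commands": [-1, 0, 0, 0, 7.1, -1, 0, 0, 0, 7.1, -1, 0, 0, 0, 7.1, -1, 0, 0, 0, 7.1, -1, 0, 0, 0, 7.1, -1, 0, 0, 0, 7.1, -1, 0, 0, 0, 7.1, -1, 0, 0, 0, 7.1, -1, 0, 0, 0, 7.1, -1, 0, 0, 0, 7.1, -1, 0, 0, 0, 7.1, -1, 0, 0, 0, 7.1, -1, 0, 0, 0, 7.1, -1, 0, 0, 0, 1.7, -1, 0, 0, 0, 0]
}}

```text
t: 22.48
tool_pos: [0.533, 0.1601, 0.2003]
orientation: [-3.139, 0.11, 0.001]
force: [-0.0, -0.4, 0.6]
opening: 0.0932
```

```bash
cat >> h.py <<'E'
from scipy.spatial.transform import Rotation as Ro
def togo(x,y,z):
    s=robot.read_state();R=Ro.from_rotvec(s['orientation']).as_matrix()
    d=R.T@(np.array([x,y,z])-s['tool_pos'])
    print('at',np.round(s['tool_pos'],4),'xang',round(np.degrees(np.arctan2(R[1,0],R[0,0])),2),'go',np.round(d,4),'n',round(np.linalg.norm(d),3),'open',round(s['opening'],4),'F',np.round(s['force'],1))
E
python3 - <<'E'
from h import *
togo(.671,-.0565,.2)
p=snap('wrist','w8.png')
E
```

```text
at [0.533  0.1601 0.2003] xang -4.0 go [1.528e-01 2.065e-01 2.000e-04] n 0.257 open 0.0932 F [-0.  -0.4  0.6]
```

View pics/w8.png

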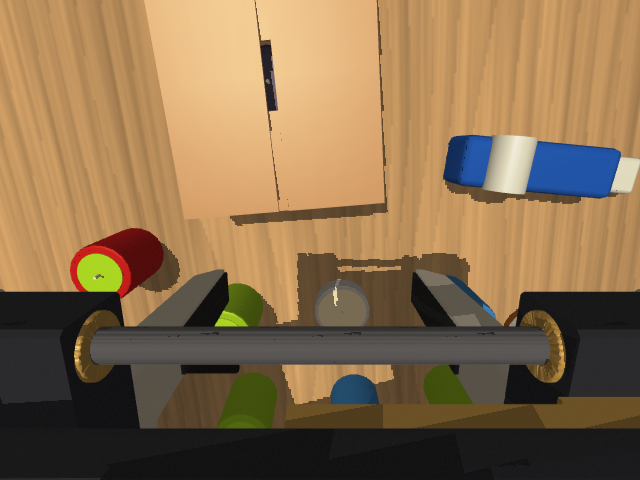

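>>> {"fn": "jog_arm", "kwargs": {
  "commands": [-1, 0.008, 0.035, 0, 0, -1, 0.008, 0.035, 0, 0, -1, 0.008, 0.035, 0, 0, -1, 0.008, 0.035, 0, 0, -1, 0.008, 0.035, 0, 0, -1, 0, 0.035, 0, 0, -1, 0, 0.03, 0, 0, -1, 0, 0, 0, 0, -1, 0, 0, 0, 0]
}}

```text
t: 23.28
tool_pos: [0.5563, -0.0844, 0.2004]
orientation: [-3.139, 0.111, 0.0]
force: [0.4, 0.5, 0.9]
opening: 0.0932
```

```bash
python3 - <<'E'
from h import *
togo(.671,-.0565,.2)
p=snap('wrist','w9.png');print(np.round(p['extrinsics'],4).tolist())
for t in ('lime1','blue1'):
    for r in robot.recognise(t,p):
        b=r['box'];print(t,np.round([b[0]*640,b[1]*480,b[2]*640,b[3]*480]),r['score'])
S=snap('side');
for c,x,y in [('lime',.671,-.0565),('lime',.4356,.0635),('lime',.4393,-.051),('blue',.6665,.0585),('blue',.5595,-.062)]:
    a=fit(S,c,(x,y));print(c,np.round(a[0],4),round(a[1],2))
E
```

```text
at [ 0.5563 -0.0844  0.2004] xang -4.05 go [ 0.1125 -0.0359  0.0004] n 0.118 open 0.0932 F [0.4 0.5 0.9]
[[0.9975, -0.0708, 0.0001, -0.5605], [-0.0686, -0.9657, 0.2503, -0.0686], [-0.0176, -0.2496, -0.9682, 0.3617], [0.0, 0.0, 0.0, 1.0]]
lime1 [163.  58.  95.  90.] 0.9
lime1 [44. 17. 87. 34.] 0.87
lime1 [444. 185.  80.  65.] 0.72
blue1 [440.  50.  86.  93.] 0.8
blue1 [321. 203.  62.  69.] 0.77
lime [ 0.6719 -0.0529] 0.76
lime [0.436  0.0679] 0.7
lime [ 0.4371 -0.0483] 0.72
blue [0.6696 0.0647] 0.57
blue [ 0.5617 -0.0571] 0.65
```

View pics/w9.png

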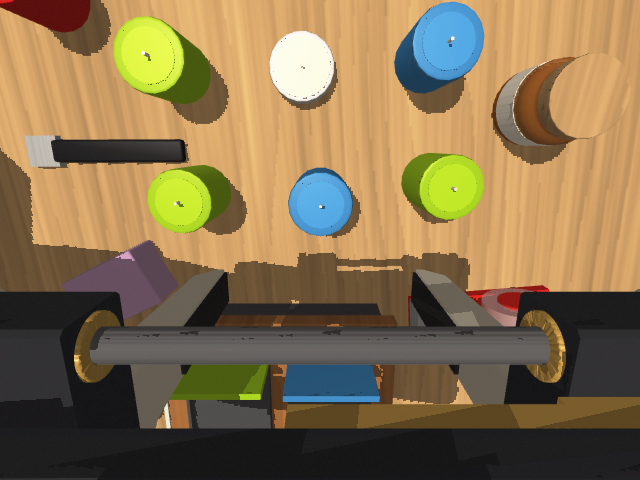

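```bash
python3 - <<'E'
from h import *
p=snap('wrist')
i=p['img'].copy()
for n,u,v in [('blueB',321,205),('limeR',452,187),('limeL',180,201),('limeTL',149,55),('blueTR',450,39)]:
    X=onz(p,u,v,.07);print(n,np.round(X,4))
    q=np.array([proj(p,(X[0]+.028*np.cos(t),X[1]+.028*np.sin(t),.07)) for t in np.linspace(0,6.28,40)]);cv2.polylines(i,[np.int32(q)],True,(0,0,255),1)
    q=np.array([proj(p,(X[0]+.028*np.cos(t),X[1]+.028*np.sin(t),0)) for t in np.linspace(0,6.28,40)]);cv2.polylines(i,[np.int32(q)],True,(255,0,255),1)
cv2.imwrite('pics/w9o.png',i[:300])
E
```

```text
blueB [ 0.5586 -0.0624  0.07  ]
limeR [ 0.67   -0.0545  0.07  ]
limeL [ 0.4389 -0.0508  0.07  ]
limeTL [0.434  0.0632 0.07  ]
blueTR [0.6655 0.0587 0.07  ]
```

View pics/w9o.png

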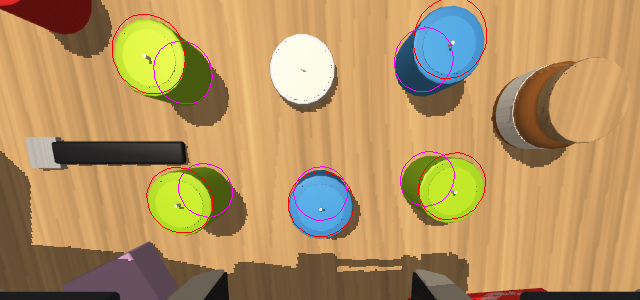

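>>> {"fn": "jog_arm", "kwargs": {
  "commands": [-1, 0.001, -0.022, 0.03, 0, -1, 0, 0, 0.035, 0, -1, 0, 0, 0.035, 0, -1, 0, 0, 0.035, 0, -1, 0, 0, 0.035, 0, -1, 0, 0, 0, 0, -1, 0, 0, 0, 0, 1, 0, 0, 0, 0, 1, 0, 0, 0, 0, 1, 0, 0, 0, 0, 1, 0, 0, 0, 0, 1, 0, 0, 0, 0, 1, 0, 0, 0, 0, 1, 0, 0, 0, 0]
}}

```text
t: 24.7
tool_pos: [0.5591, -0.0618, 0.0314]
orientation: [3.14, -0.11, 0.001]
force: [-0.5, -0.2, 5.1]
opening: 0.0558
```

>>> {"fn": "jog_arm", "kwargs": {
  "commands": [1, 0, 0, -0.035, 0, 1, 0, 0, -0.037, 0, 1, 0, 0, -0.037, 0, 1, 0, 0, -0.037, 0, 1, 0, 0, 0, 0, 1, 0, 0, 0, 0]
}}

```text
t: 25.2
tool_pos: [0.5607, -0.062, 0.1798]
orientation: [3.139, -0.11, 0.009]
force: [0.0, -0.5, -1.9]
opening: 0.0559
```

```bash
python3 - <<'E'
from h import *
# blue: start (.5555,-.224); -y axis dir of shelf=( -sin.07?)
w=-.07; yd=np.array([-np.sin(w),np.cos(w)])
for n,st in (('lime',np.array([.4555,-.2165])),('blue',np.array([.5555,-.224]))):
    print(n,[np.round(st-yd*k,4).tolist() for k in (.030,.089,.148)])
b=np.array([.5555,-.224])-yd*.03
togo(b[0],b[1],.11)
p=snap('wrist','w10.png')
E
```

```text
lime [[0.4534, -0.2464], [0.4493, -0.3053], [0.4451, -0.3641]]
blue [[0.5534, -0.2539], [0.5493, -0.3128], [0.5451, -0.3716]]
at [ 0.5607 -0.062   0.1798] xang -4.0 go [0.0057 0.1919 0.07  ] n 0.204 open 0.0559 F [ 0.  -0.5 -1.9]
```

View pics/w10.png

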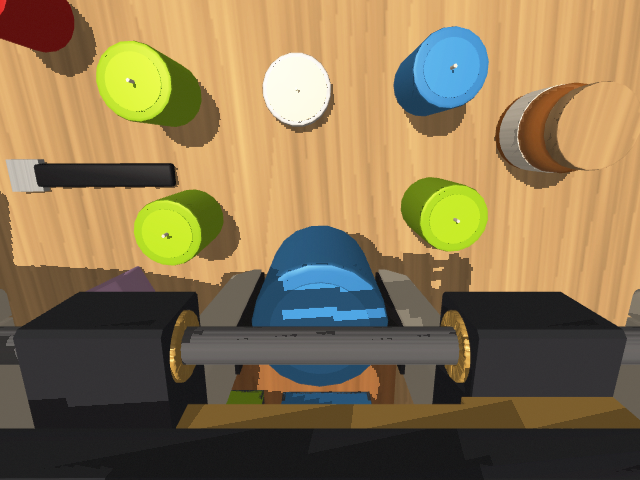

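>>> {"fn": "jog_arm", "kwargs": {
  "commands": [1, 0.002, 0.039, 0, 0, 1, 0.002, 0.039, 0, 0, 1, 0.002, 0.039, 0, 0, 1, 0, 0.039, 0, 0, 1, 0, 0.039, 0, 0, 1, 0, 0, 0, 0, 1, 0, 0, 0, 0]
}}

```text
t: 25.83
tool_pos: [0.5491, -0.2579, 0.1734]
orientation: [-3.137, 0.115, 0.007]
force: [-0.1, 0.5, -2.3]
opening: 0.056
```

```bash
python3 - <<'E'
from h import *
togo(.5532,-.2569,.095)
E
```

```text
at [ 0.5491 -0.2579  0.1734] xang -4.21 go [ 0.0044 -0.0012  0.0784] n 0.079 open 0.056 F [-0.1  0.5 -2.3]
```

>>> {"fn": "jog_arm", "kwargs": {
  "commands": [1, 0.004, -0.001, 0.02, 0, 1, 0, 0, 0.02, 0, 1, 0, 0, 0.02, 0, 1, 0, 0, 0.01, 0, 1, 0, 0, 0, 0, 1, 0, 0, 0, 0]
}}

```text
t: 26.33
tool_pos: [0.5545, -0.2545, 0.1055]
orientation: [-3.138, 0.108, 0.004]
force: [0.5, 0.4, -1.2]
opening: 0.0556
```

```bash
python3 - <<'E'
from h import *
togo(.5532,-.2569,.095)
p=snap('side')
cv2.imwrite('pics/c11.png',cv2.resize(p['img'][230:400,300:500],None,fx=3.5,fy=3.5,interpolation=cv2.INTER_CUBIC))
E
```

```text
at [ 0.5545 -0.2545  0.1055] xang -3.94 go [-0.0011  0.0025  0.0105] n 0.011 open 0.0556 F [ 0.5  0.4 -1.2]
```

View pics/c11.png

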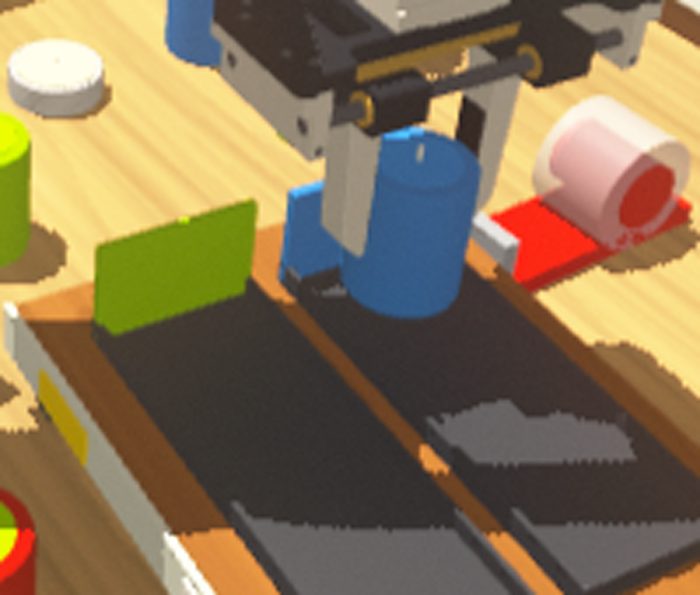

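>>> {"fn": "jog_arm", "kwargs": {
  "commands": [1, 0, 0.002, 0.006, 0, 1, 0, 0, 0.006, 0, 1, 0, 0, 0, 0, 1, 0, 0, 0, 0]
}}

```text
t: 26.72
tool_pos: [0.555, -0.2579, 0.0947]
orientation: [3.14, -0.11, 0.0]
force: [0.1, -0.2, -1.3]
opening: 0.0556
```

>>> {"fn": "jog_arm", "kwargs": {
  "commands": [1, 0, 0, 0.002, 0, 1, 0, 0, 0, 0, -0.6, 0, 0, 0, 0, -0.6, 0, 0, 0, 0, -0.6, 0, 0, 0, 0, -0.6, 0, 0, -0.02, 0, -0.6, 0, 0, -0.04, 0, -0.6, 0, 0, -0.04, 0, -1, 0, -0.04, 0, 0, -1, 0, -0.04, 0, 0, -1, 0, 0, 0, 0, -1, 0, 0, 0, 0]
}}

```text
t: 27.72
tool_pos: [0.5609, -0.1762, 0.1929]
orientation: [3.14, -0.105, 0.001]
force: [1.2, -0.6, -0.4]
opening: 0.0923
```

```bash
python3 - <<'E'
from h import *
togo(.6655,.0587,.2)
p=snap('side','s12.png');q=snap('top');snap('wrist','w12.png')
cv2.imwrite('pics/c12.png',np.hstack([cv2.resize(p['img'][250:420,290:490],None,fx=2,fy=2,interpolation=cv2.INTER_CUBIC),cv2.resize(q['img'][200:330,360:500],None,fx=2.61,fy=2.615,interpolation=cv2.INTER_CUBIC)]))
for c,im in (('S',p),('T',q)):
    a=fit(im,'blue',(.5545,-.2575),z=.133);print(c,np.round(a[0],4),a[1])
E
```

```text
at [ 0.5609 -0.1762  0.1929] xang -3.81 go [ 0.0887 -0.2414 -0.0071] n 0.257 open 0.0923 F [ 1.2 -0.6 -0.4]
S [ 0.5536 -0.2571] 0.7363628342734264
T [ 0.5514 -0.2611] -0.4158992406990644
```

View pics/c12.png

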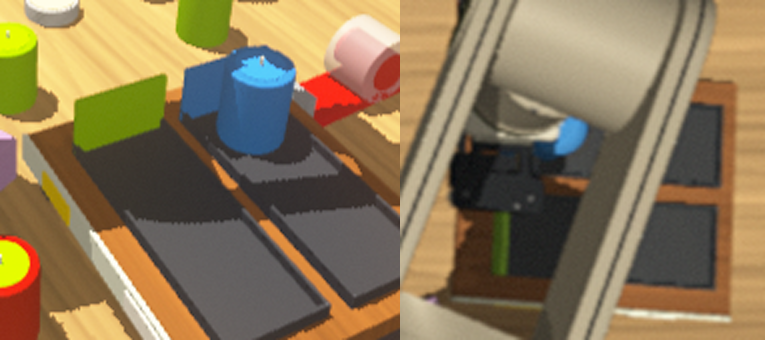

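View pics/w12.png

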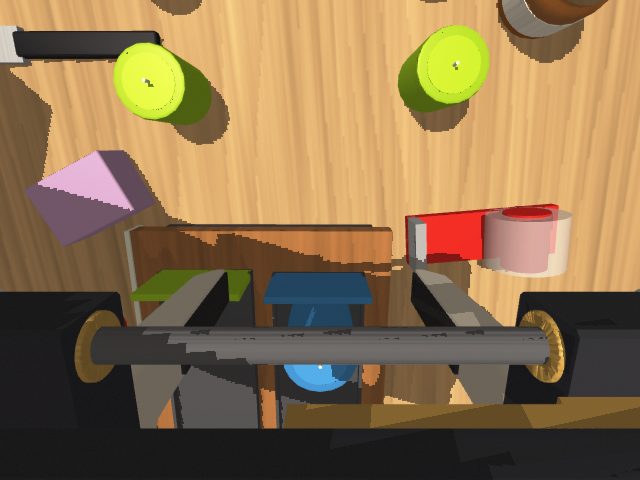

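>>> {"fn": "jog_arm", "kwargs": {
  "commands": [-1, 0.025, -0.032, 0, 0, -1, 0.025, -0.032, 0, 0, -1, 0.025, -0.032, 0, 0, -1, 0.025, -0.032, 0, 0, -1, 0, 0, 0.03, 0, -1, 0, 0, 0.03, 0, -1, 0, 0, 0.03, 0, -1, 0, 0, 0, 0]
}}

```text
t: 28.53
tool_pos: [0.6645, -0.0577, 0.0938]
orientation: [-3.138, 0.111, 0.019]
force: [-1.2, -0.3, -2.2]
opening: 0.093
```

```bash
python3 - <<'E'
from h import *
togo(.670,-.055,.031)
snap('side','s13.png')
E
```

```text
at [ 0.6645 -0.0577  0.0938] xang -4.05 go [ 0.0061 -0.003   0.0628] n 0.063 open 0.093 F [-1.2 -0.3 -2.2]
```

View pics/s13.png

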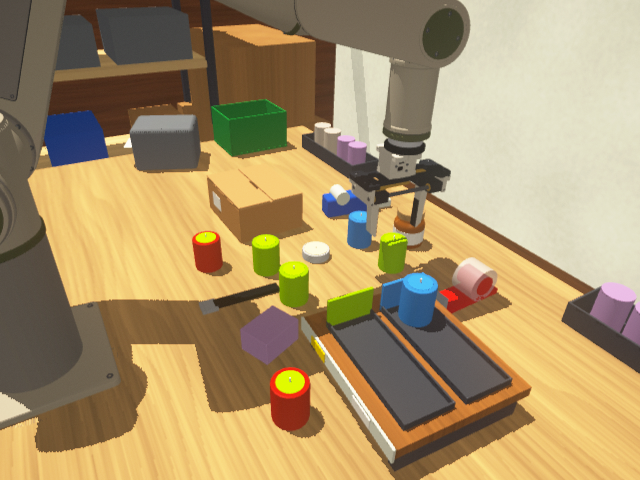

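>>> {"fn": "jog_arm", "kwargs": {
  "commands": [-1, 0.004, -0.002, 0.02, 0, -1, 0, 0, 0.025, 0, -1, 0, 0, 0.017, 0, -1, 0, 0, 0, 0, 1, 0, 0, 0, 0, 1, 0, 0, 0, 0, 1, 0, 0, 0, 0, 1, 0, 0, 0, 0, 1, 0, 0, 0, 0, 1, 0, 0, 0, 0, 1, 0, 0, 0, 0]
}}

```text
t: 29.5
tool_pos: [0.6735, -0.0556, 0.0414]
orientation: [3.14, -0.109, 0.001]
force: [-3.1, 0.0, 5.9]
opening: 0.0556
```

>>> {"fn": "jog_arm", "kwargs": {
  "commands": [1, 0, 0, -0.035, 0, 1, 0, 0, -0.037, 0, 1, 0, 0, -0.037, 0, 1, 0, 0, -0.04, 0, 1, 0, 0, 0, 0]
}}

```text
t: 29.92
tool_pos: [0.678, -0.0562, 0.2007]
orientation: [3.138, -0.109, 0.023]
force: [1.5, 0.3, 0.7]
opening: 0.056
```

```bash
python3 - <<'E'
from h import *
togo(.4532,-.2494,.18)
E
```

```text
at [ 0.678  -0.0562  0.2007] xang -3.98 go [-0.2111  0.2083  0.0179] n 0.297 open 0.056 F [1.5 0.3 0.7]
```

>>> {"fn": "jog_arm", "kwargs": {
  "commands": [1, -0.026, 0.026, 0, 0, 1, -0.026, 0.026, 0, 0, 1, -0.026, 0.026, 0, 0, 1, -0.026, 0.026, 0, 0, 1, -0.026, 0.026, 0, 0, 1, -0.026, 0.026, 0, 0, 1, -0.026, 0.026, 0, 0, 1, -0.026, 0.026, 0, 0, 1, 0, 0, 0, 0, 1, 0, 0, 0, 0, 1, 0, 0, 0, 0]
}}

```text
t: 30.83
tool_pos: [0.4516, -0.2486, 0.1896]
orientation: [-3.139, 0.111, -0.001]
force: [0.1, 0.2, -1.1]
opening: 0.0557
```

```bash
python3 - <<'E'
from h import *
togo(.4532,-.2494,.1055)
E
```

```text
at [ 0.4516 -0.2486  0.1896] xang -4.05 go [0.0016 0.0008 0.0841] n 0.084 open 0.0557 F [ 0.1  0.2 -1.1]
```

>>> {"fn": "jog_arm", "kwargs": {
  "commands": [1, 0.001, 0.001, 0.025, 0, 1, 0, 0, 0.025, 0, 1, 0, 0, 0.02, 0, 1, 0, 0, 0.01, 0, 1, 0, 0, 0.003, 0, 1, 0, 0, 0, 0, 1, 0, 0, 0, 0]
}}

```text
t: 31.42
tool_pos: [0.4534, -0.2497, 0.1077]
orientation: [3.139, -0.108, 0.002]
force: [0.3, -0.3, -0.0]
opening: 0.0557
```

```bash
python3 - <<'E'
from h import *
togo(.4532,-.2494,.1045)
p=snap('side')
cv2.imwrite('pics/c14.png',cv2.resize(p['img'][230:400,300:500],None,fx=3.5,fy=3.5,interpolation=cv2.INTER_CUBIC))
E
```

```text
at [ 0.4534 -0.2497  0.1077] xang -3.95 go [-0.0002 -0.0003  0.0032] n 0.003 open 0.0557 F [ 0.3 -0.3 -0. ]
```

View pics/c14.png

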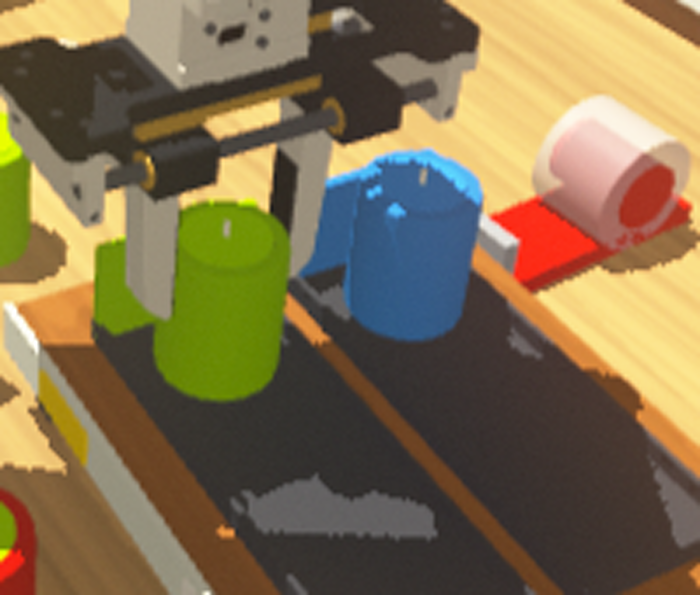

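>>> {"fn": "jog_arm", "kwargs": {
  "commands": [1, 0, 0, 0.003, 0, 1, 0, 0, 0, 0, -0.6, 0, 0, 0, 0, -0.6, 0, 0, 0, 0, -0.6, 0, 0, 0, 0, -0.6, 0, 0, -0.02, 0, -0.6, 0, 0, -0.04, 0, -0.6, 0, 0, -0.04, 0, -1, 0, -0.04, 0, 0, -1, 0, -0.04, 0, 0, -1, 0, -0.04, 0, 0, -1, 0, 0, 0, 0, -1, 0, 0, 0, 0]
}}

```text
t: 32.55
tool_pos: [0.461, -0.1283, 0.204]
orientation: [3.14, -0.104, 0.001]
force: [-0.7, -0.8, 0.3]
opening: 0.0928
```

```bash
python3 - <<'E'
from h import *
togo(.4389,-.0508,.035)
snap('wrist','w15.png');p=snap('side','s15.png')
for c,g in (('lime',(.4532,-.25)),('blue',(.554,-.2575))):
    a=fit(p,c,g,z=.133);print(c,np.round(a[0],4),a[1])
for c,g in (('lime',(.4389,-.0508)),('blue',(.6655,.0587)),('lime',(.434,.0632))):
    a=fit(p,c,g,z=.07);print(c,np.round(a[0],4),a[1])
E
```

```text
at [ 0.461  -0.1283  0.204 ] xang -3.78 go [-0.0273 -0.0759  0.1689] n 0.187 open 0.0928 F [-0.7 -0.8  0.3]
lime [ 0.4528 -0.2491] 0.830704037043052
blue [ 0.554  -0.2566] 0.7259682709410761
lime [ 0.4385 -0.0472] 0.7204614582676985
blue [0.6668 0.0645] 0.46612223650176493
lime [0.4358 0.0681] 0.7022554005757464
```

View pics/w15.png

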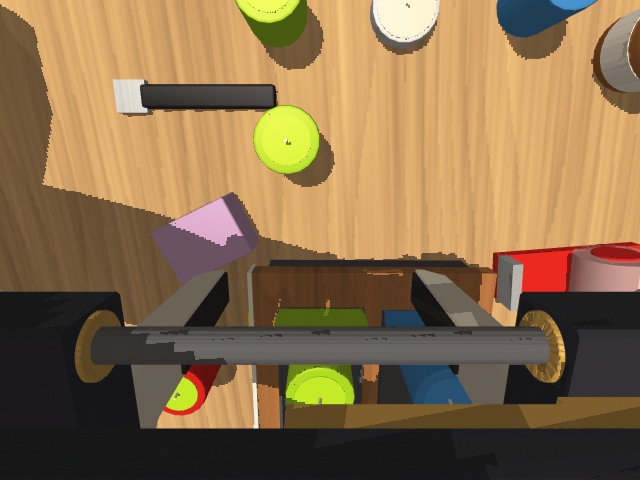

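View pics/s15.png

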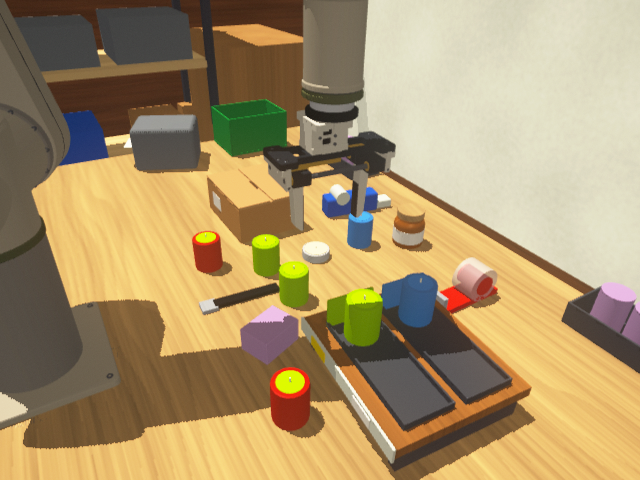

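```bash
python3 - <<'E'
from h import *
p=snap('wrist');print(onz(p,287,140,.07));togo(.4389,-.0515,.035)
E
```

```text
[ 0.43872511 -0.05548101  0.07      ]
at [ 0.4607 -0.1309  0.2037] xang -4.03 go [-0.0273 -0.0778  0.1686] n 0.188 open 0.093 F [-0.7  0.4 -0.2]
```

>>> {"fn": "jog_arm", "kwargs": {
  "commands": [-1, -0.014, -0.039, 0, 0, -1, -0.013, -0.039, 0, 0, -1, 0, 0, 0.033, 0, -1, 0, 0, 0.034, 0, -1, 0, 0, 0.034, 0, -1, 0, 0, 0.034, 0, -1, 0, 0, 0.033, 0, -1, 0, 0, 0, 0, 1, 0, 0, 0, 0, 1, 0, 0, 0, 0, 1, 0, 0, 0, 0, 1, 0, 0, 0, 0, 1, 0, 0, 0, 0, 1, 0, 0, 0, 0, 1, 0, 0, 0, 0]
}}

```text
t: 33.95
tool_pos: [0.4399, -0.0504, 0.0367]
orientation: [3.139, -0.109, 0.002]
force: [-2.1, -0.9, 6.9]
opening: 0.0555
```

>>> {"fn": "jog_arm", "kwargs": {
  "commands": [1, 0, 0, -0.035, 0, 1, 0, 0, -0.037, 0, 1, 0, 0, -0.04, 0, 1, 0, 0, -0.04, 0, 1, 0, 0, 0, 0]
}}

```text
t: 34.37
tool_pos: [0.4435, -0.0511, 0.1968]
orientation: [3.137, -0.109, 0.02]
force: [1.5, 0.3, -0.4]
opening: 0.0557
```

```bash
python3 - <<'E'
from h import *
togo(.449,-.3085,.19)
E
```

```text
at [ 0.4435 -0.0511  0.1968] xang -3.98 go [0.0232 0.2564 0.0076] n 0.258 open 0.0557 F [ 1.5  0.3 -0.4]
```

>>> {"fn": "jog_arm", "kwargs": {
  "commands": [1, 0.003, 0.037, -0.002, 0, 1, 0.003, 0.037, -0.002, 0, 1, 0.003, 0.037, -0.002, 0, 1, 0.003, 0.037, -0.002, 0, 1, 0.003, 0.037, 0, 0, 1, 0.003, 0.037, 0, 0, 1, 0.003, 0.035, 0, 0, 1, 0, 0, 0, 0, 1, 0, 0, 0, 0, 1, 0, 0, 0, 0]
}}

```text
t: 35.2
tool_pos: [0.442, -0.3076, 0.1951]
orientation: [-3.139, 0.11, 0.001]
force: [0.7, -0.0, -1.3]
opening: 0.0555
```

```bash
python3 - <<'E'
from h import *
togo(.4488,-.3094,.103)
E
```

```text
at [ 0.442  -0.3076  0.1951] xang -4.03 go [0.007  0.0014 0.0921] n 0.092 open 0.0555 F [ 0.7 -0.  -1.3]
```

>>> {"fn": "jog_arm", "kwargs": {
  "commands": [1, 0.006, 0.001, 0.025, 0, 1, 0, 0, 0.025, 0, 1, 0, 0, 0.02, 0, 1, 0, 0, 0.012, 0, 1, 0, 0, 0.006, 0, 1, 0, 0, 0, 0, 1, 0, 0, 0, 0]
}}

```text
t: 35.78
tool_pos: [0.4487, -0.3093, 0.1085]
orientation: [3.139, -0.108, 0.001]
force: [-0.2, 0.3, -1.1]
opening: 0.0556
```

```bash
python3 - <<'E'
from h import *
togo(.4488,-.3094,.1)
p=snap('side')
cv2.imwrite('pics/c16.png',cv2.resize(p['img'][250:420,290:490],None,fx=3.5,fy=3.5,interpolation=cv2.INTER_CUBIC))
E
```

```text
at [ 0.4487 -0.3093  0.1085] xang -3.96 go [0.0001 0.0001 0.0085] n 0.009 open 0.0556 F [-0.2  0.3 -1.1]
```

View pics/c16.png

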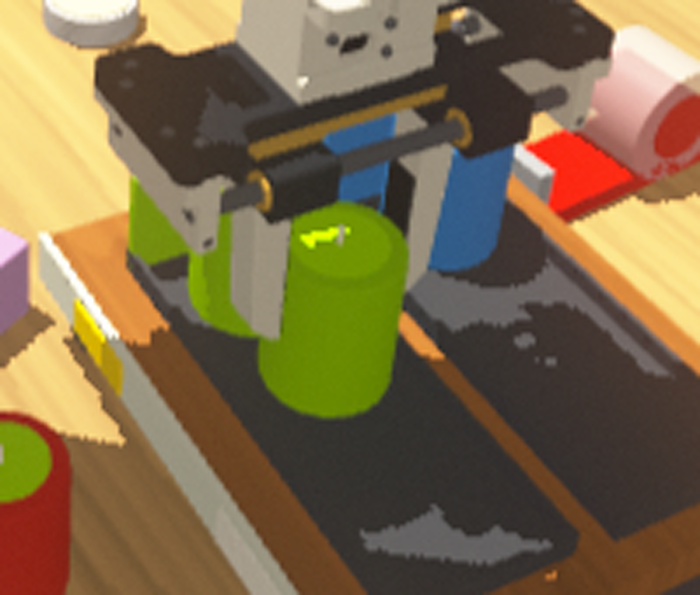

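>>> {"fn": "jog_arm", "kwargs": {
  "commands": [1, 0, 0, 0.006, 0, 1, 0, 0, 0.003, 0, 1, 0, 0, 0, 0, -0.6, 0, 0, 0, 0, -0.6, 0, 0, 0, 0, -0.6, 0, 0, 0, 0, -0.6, 0, 0, -0.02, 0, -0.6, 0, 0, -0.04, 0, -0.6, 0, 0, -0.04, 0, -1, -0.005, -0.036, 0, 0, -1, -0.005, -0.036, 0, 0, -1, -0.005, -0.036, 0, 0, -1, -0.005, -0.036, 0, 0, -1, -0.005, -0.036, 0, 0, -1, -0.005, -0.036, 0, 0, -1, -0.005, -0.036, 0, 0, -1, 0, -0.036, 0, 0, -1, 0, 0, 0, 0, -1, 0, 0, 0, 0, -1, 0, 0, 0, 0]
}}

```text
t: 37.5
tool_pos: [0.4334, -0.02, 0.1987]
orientation: [3.139, -0.108, 0.0]
force: [-0.1, 0.2, 0.4]
opening: 0.093
```

```bash
python3 - <<'E'
from h import *
togo(.434,.0632,.035)
snap('wrist','w17.png');p=snap('side','s17.png')
for c,g in (('lime',(.4532,-.25)),('lime',(.449,-.309)),('blue',(.554,-.2575))):
    a=fit(p,c,g,z=.133);print(c,np.round(a[0],4),a[1])
E
```

```text
at [ 0.4334 -0.02    0.1987] xang -3.94 go [-0.0051 -0.0832  0.1637] n 0.184 open 0.093 F [-0.1  0.2  0.4]
lime [ 0.4523 -0.2513] 0.7456016280653182
lime [ 0.4494 -0.309 ] 0.8091387596307881
blue [ 0.55   -0.2482] 0.6879290808504965
```

View pics/w17.png

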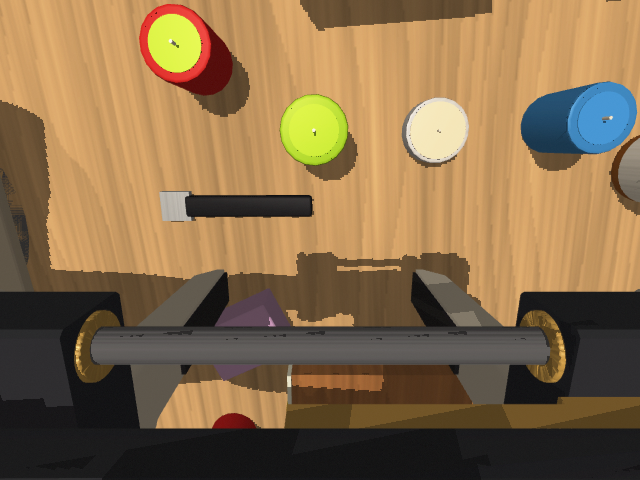

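View pics/s17.png

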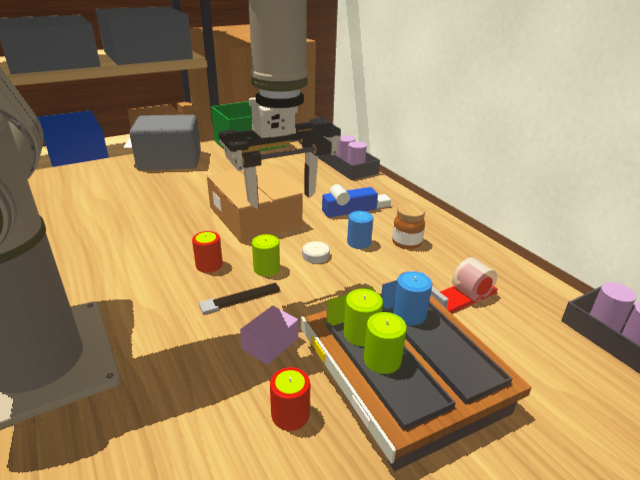

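```bash
python3 - <<'E'
from h import *
p=snap('side');q=snap('top')
cv2.imwrite('pics/c18.png',np.hstack([cv2.resize(p['img'][265:435,300:500],None,fx=2,fy=2,interpolation=cv2.INTER_CUBIC),cv2.resize(q['img'][200:330,360:500],None,fx=2.61,fy=2.615,interpolation=cv2.INTER_CUBIC)]))
a=fit(q,'blue',(.554,-.255),z=.133);print(np.round(a[0],4),a[1])
a=fit(p,'blue',(.554,-.255),z=.133);print(np.round(a[0],4),a[1])
for g in ((.4532,-.25),(.449,-.309)):
    a=fit(q,'lime',g,z=.133);print(np.round(a[0],4),a[1])
w=snap('wrist');print(onz(w,314,129,.07))
E
```

```text
[ 0.5522 -0.2523] 0.7322298609571043
[ 0.5496 -0.2483] 0.6869428083395921
[ 0.455  -0.2571] 0.5980226685968554
[ 0.4508 -0.3134] 0.7244473209979949
[0.43438508 0.06093068 0.07      ]
```

View pics/c18.png

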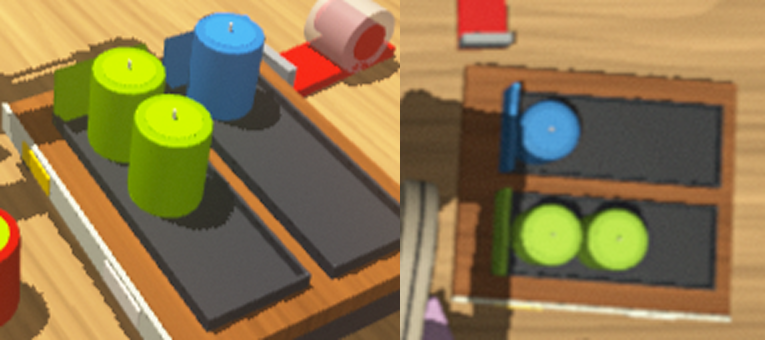

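>>> {"fn": "jog_arm", "kwargs": {
  "commands": [-1, -0.002, -0.041, 0, 0, -1, -0.002, -0.041, 0, 0, -1, 0, 0, 0.033, 0, -1, 0, 0, 0.034, 0, -1, 0, 0, 0.034, 0, -1, 0, 0, 0.034, 0, -1, 0, 0, 0.033, 0, -1, 0, 0, 0, 0, 1, 0, 0, 0, 0, 1, 0, 0, 0, 0, 1, 0, 0, 0, 0, 1, 0, 0, 0, 0, 1, 0, 0, 0, 0, 1, 0, 0, 0, 0, 1, 0, 0, 0, 0]
}}

```text
t: 39.0
tool_pos: [0.4357, 0.0624, 0.0317]
orientation: [-3.14, 0.109, -0.002]
force: [-2.4, -0.2, 8.3]
opening: 0.0554
```

>>> {"fn": "jog_arm", "kwargs": {
  "commands": [1, 0, 0, -0.035, 0, 1, 0, 0, -0.037, 0, 1, 0, 0, -0.04, 0, 1, 0, 0, -0.04, 0, 1, 0, 0, -0.01, 0, 1, 0, 0, 0, 0]
}}

```text
t: 39.5
tool_pos: [0.4376, 0.0624, 0.197]
orientation: [-3.139, 0.109, -0.012]
force: [-0.4, 0.5, -1.6]
opening: 0.0556
```

```bash
python3 - <<'E'
from h import *
togo(.4455,-.371,.2)
E
```

```text
at [0.4376 0.0624 0.197 ] xang -3.99 go [ 0.038   0.4318 -0.003 ] n 0.434 open 0.0556 F [-0.4  0.5 -1.6]
```

>>> {"fn": "jog_arm", "kwargs": {
  "commands": [1, 0.004, 0.039, 0, 0, 1, 0.004, 0.039, 0, 0, 1, 0.004, 0.039, 0, 0, 1, 0.004, 0.039, 0, 0, 1, 0.004, 0.039, 0, 0, 1, 0.004, 0.039, 0, 0, 1, 0.004, 0.039, 0, 0, 1, 0.004, 0.039, 0, 0, 1, 0.004, 0.04, 0, 0, 1, 0.002, 0.04, 0, 0, 1, 0, 0.04, 0, 0, 1, 0, 0, 0, 0, 1, 0, 0, 0, 0, 1, 0, 0, 0, 0]
}}

```text
t: 40.67
tool_pos: [0.4418, -0.3703, 0.1898]
orientation: [-3.136, 0.111, 0.005]
force: [-0.2, -0.1, -1.7]
opening: 0.0555
```

```bash
python3 - <<'E'
from h import *
togo(.4455,-.372,.103)
E
```

```text
at [ 0.4418 -0.3703  0.1898] xang -4.04 go [0.004  0.0017 0.0868] n 0.087 open 0.0555 F [-0.2 -0.1 -1.7]
```

>>> {"fn": "jog_arm", "kwargs": {
  "commands": [1, 0.004, 0.002, 0.025, 0, 1, 0, 0, 0.025, 0, 1, 0, 0, 0.02, 0, 1, 0, 0, 0.012, 0, 1, 0, 0, 0.004, 0, 1, 0, 0, 0, 0, 1, 0, 0, 0, 0]
}}

```text
t: 41.25
tool_pos: [0.4473, -0.3734, 0.1076]
orientation: [3.139, -0.108, 0.001]
force: [0.3, -0.9, -1.1]
opening: 0.0558
```

```bash
python3 - <<'E'
from h import *
togo(.4455,-.372,.095)
p=snap('side')
cv2.imwrite('pics/c19.png',cv2.resize(p['img'][250:430,290:490],None,fx=3.3,fy=3.3,interpolation=cv2.INTER_CUBIC))
E
```

```text
at [ 0.4473 -0.3734  0.1076] xang -3.95 go [-0.0019 -0.0013  0.0126] n 0.013 open 0.0558 F [ 0.3 -0.9 -1.1]
```

View pics/c19.png

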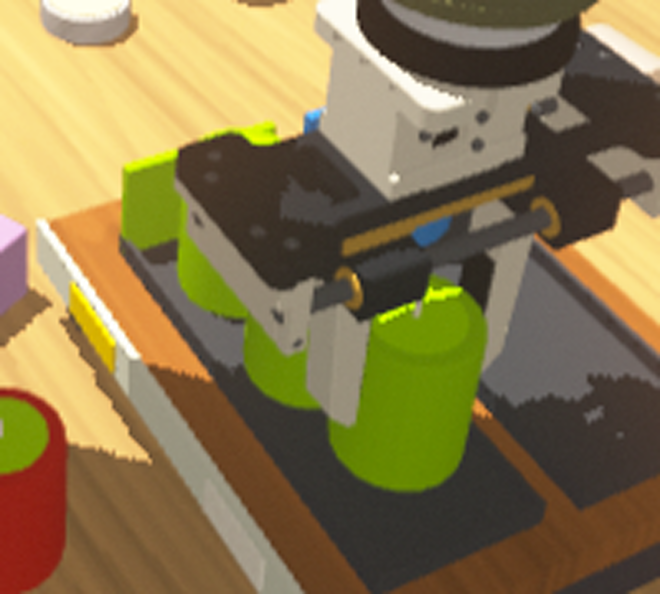

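>>> {"fn": "jog_arm", "kwargs": {
  "commands": [1, -0.001, 0, 0.006, 0, 1, 0, 0, 0.005, 0, 1, 0, 0, 0, 0, 1, 0, 0, 0, 0, 1, 0, -0.002, 0, 0, 1, 0, -0.002, 0, 0, 1, 0, -0.002, 0, 0, 1, 0, -0.002, 0, 0, 1, 0, 0, 0, 0, 1, 0, 0, 0, 0]
}}

```text
t: 42.13
tool_pos: [0.4464, -0.3653, 0.0957]
orientation: [-3.14, 0.109, -0.0]
force: [-0.5, -0.8, -2.1]
opening: 0.0554
```

```bash
python3 - <<'E'
from h import *
togo(.4455,-.360,.095)
p=snap('side')
cv2.imwrite('pics/c20.png',cv2.resize(p['img'][250:430,290:490],None,fx=3.3,fy=3.3,interpolation=cv2.INTER_CUBIC))
E
```

```text
at [ 0.4464 -0.3653  0.0957] xang -3.98 go [-0.0012 -0.0053  0.0007] n 0.005 open 0.0554 F [-0.5 -0.8 -2.1]
```

View pics/c20.png

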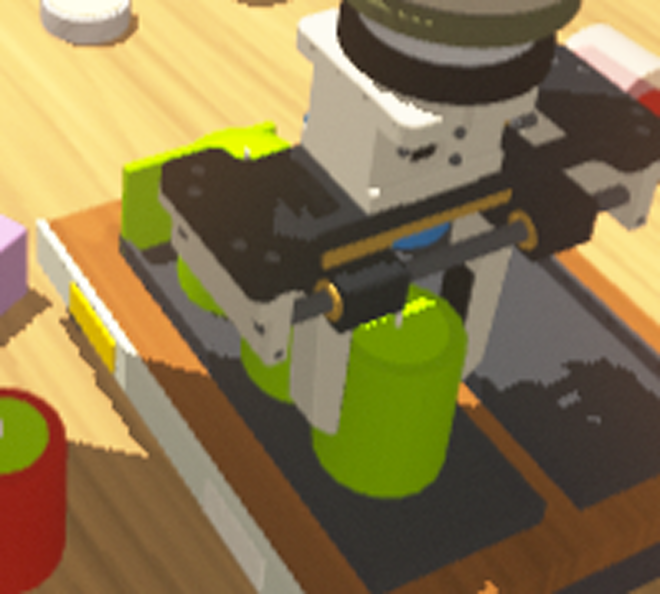

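>>> {"fn": "jog_arm", "kwargs": {
  "commands": [1, 0, -0.0015, 0, 0, 1, 0, -0.0015, 0, 0, 1, 0, -0.0015, 0, 0, 1, 0, 0, 0, 0, 1, 0, 0, 0, 0]
}}

```text
t: 42.6
tool_pos: [0.4466, -0.3609, 0.0957]
orientation: [-3.14, 0.109, -0.0]
force: [-0.3, -1.6, -1.2]
opening: 0.0558
```

```bash
python3 - <<'E'
from h import *
togo(.4455,-.360,.095)
p=snap('side')
for c,g in (('lime',(.4532,-.25)),):
    a=fit(p,c,g,z=.133);print(c,np.round(a[0],4),a[1])
cv2.imwrite('pics/c21.png',cv2.resize(p['img'][250:430,290:490],None,fx=3.3,fy=3.3,interpolation=cv2.INTER_CUBIC))
E
```

```text
at [ 0.4466 -0.3609  0.0957] xang -3.99 go [-0.0012 -0.0008  0.0007] n 0.002 open 0.0558 F [-0.3 -1.6 -1.2]
lime [ 0.4363 -0.2273] -0.5994215319523201
```

View pics/c21.png

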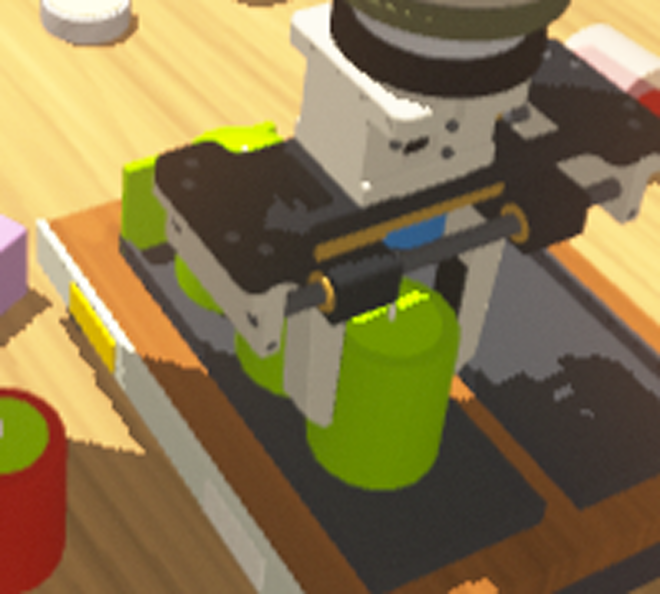

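>>> {"fn": "jog_arm", "kwargs": {
  "commands": [1, 0, -0.0015, 0, 0, 1, 0, -0.0015, 0, 0, 1, 0, 0, 0, 0]
}}

```text
t: 42.9
tool_pos: [0.4468, -0.3579, 0.0957]
orientation: [3.14, -0.109, 0.0]
force: [0.4, -1.7, -0.6]
opening: 0.0559
```

>>> {"fn": "jog_arm", "kwargs": {
  "commands": [1, 0, 0, 0.002, 0, 1, 0, 0, 0, 0, -0.6, 0, 0, 0, 0, -0.6, 0, 0, 0, 0, -0.6, 0, 0, 0, 0, -0.6, 0, 0, -0.02, 0, -0.6, 0, 0, -0.04, 0, -0.6, 0, 0, -0.04, 0, -1, 0.016, -0.034, 0, 0, -1, 0.016, -0.034, 0, 0, -1, 0.016, -0.034, 0, 0, -1, 0.016, -0.034, 0, 0, -1, 0.016, -0.034, 0, 0, -1, 0.016, -0.034, 0, 0, -1, 0.016, -0.034, 0, 0, -1, 0.016, -0.034, 0, 0, -1, 0.016, -0.034, 0, 0, -1, 0.016, -0.034, 0, 0, -1, 0, 0, 0, 0, -1, 0, 0, 0, 0]
}}

```text
t: 44.57
tool_pos: [0.6304, -0.0278, 0.193]
orientation: [-3.14, 0.104, 0.001]
force: [-0.7, -0.6, -0.6]
opening: 0.0931
```

```bash
python3 - <<'E'
from h import *
togo(.6655,.0587,.032)
w=snap('wrist','w22.png');p=snap('side');q=snap('top')
cv2.imwrite('pics/c22.png',np.hstack([cv2.resize(p['img'][265:435,300:500],None,fx=2,fy=2,interpolation=cv2.INTER_CUBIC),cv2.resize(q['img'][200:330,360:500],None,fx=2.61,fy=2.615,interpolation=cv2.INTER_CUBIC)]))
for c,g in (('lime',(.4532,-.247)),('lime',(.449,-.303)),('lime',(.446,-.359)),('blue',(.552,-.252))):
    a=fit(p,c,g,z=.133);b=fit(q,c,g,z=.133);print(c,np.round(a[0],4),np.round(b[0],4))
for r in robot.recognise('blue1',w): print(np.round(np.array(r['box'])*[640,480,640,480]),r['score'])
E
```

```text
at [ 0.6304 -0.0278  0.193 ] xang -3.79 go [ 0.0294 -0.0886  0.161 ] n 0.186 open 0.0931 F [-0.7 -0.6 -0.6]
lime [ 0.4519 -0.2483] [ 0.4541 -0.2537]
lime [ 0.4494 -0.3003] [ 0.4512 -0.3074]
lime [ 0.4473 -0.3559] [ 0.4491 -0.3599]
blue [ 0.5498 -0.2484] [ 0.552  -0.2524]
[358. 127.  66.  74.] 0.87
```

View pics/c22.png

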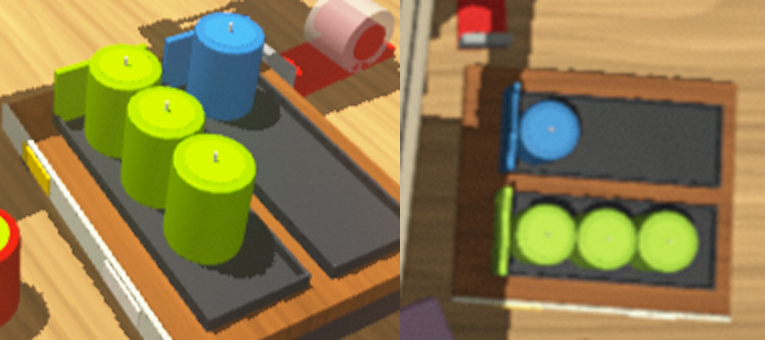

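View pics/w22.png

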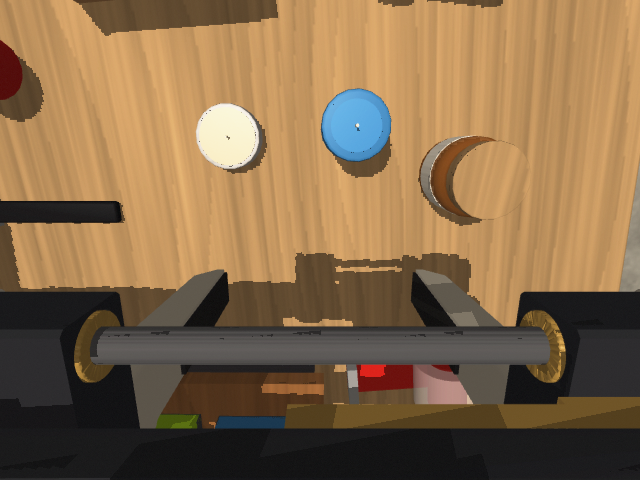

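>>> {"fn": "jog_arm", "kwargs": {
  "commands": [-1, 0.01, -0.03, 0, 0, -1, 0.01, -0.03, 0, 0, -1, 0.01, -0.029, 0, 0, -1, 0, 0, 0.033, 0, -1, 0, 0, 0.034, 0, -1, 0, 0, 0.034, 0, -1, 0, 0, 0.03, 0, -1, 0, 0, 0.028, 0, -1, 0, 0, 0, 0, 1, 0, 0, 0, 0, 1, 0, 0, 0, 0, 1, 0, 0, 0, 0, 1, 0, 0, 0, 0, 1, 0, 0, 0, 0, 1, 0, 0, 0, 0, 1, 0, 0, 0, 0]
}}

```text
t: 46.1
tool_pos: [0.6667, 0.0568, 0.036]
orientation: [-3.14, 0.109, -0.002]
force: [-1.8, -0.6, 6.4]
opening: 0.0557
```

>>> {"fn": "jog_arm", "kwargs": {
  "commands": [1, 0, 0, -0.035, 0, 1, 0, 0, -0.037, 0, 1, 0, 0, -0.04, 0, 1, 0, 0, -0.04, 0, 1, 0, 0, -0.01, 0, 1, 0, 0, 0, 0]
}}

```text
t: 46.6
tool_pos: [0.6692, 0.0568, 0.2027]
orientation: [-3.139, 0.109, -0.015]
force: [-0.2, 0.4, -1.3]
opening: 0.0557
```

```bash
python3 - <<'E'
from h import *
togo(.548,-.315,.2)
E
```

```text
at [0.6692 0.0568 0.2027] xang -3.99 go [-0.095   0.3793  0.0015] n 0.391 open 0.0557 F [-0.2  0.4 -1.3]
```

>>> {"fn": "jog_arm", "kwargs": {
  "commands": [1, -0.01, 0.038, 0, 0, 1, -0.01, 0.038, 0, 0, 1, -0.01, 0.038, 0, 0, 1, -0.01, 0.038, 0, 0, 1, -0.01, 0.038, 0, 0, 1, -0.01, 0.038, 0, 0, 1, -0.01, 0.038, 0, 0, 1, -0.01, 0.038, 0, 0, 1, -0.01, 0.037, 0, 0, 1, -0.005, 0.037, 0, 0, 1, 0, 0, 0, 0, 1, 0, 0, 0, 0, 1, 0, 0, 0, 0]
}}

```text
t: 47.68
tool_pos: [0.5442, -0.313, 0.1942]
orientation: [-3.137, 0.111, 0.004]
force: [-0.3, -0.9, -1.6]
opening: 0.0557
```

```bash
python3 - <<'E'
from h import *
togo(.547,-.3145,.105)
E
```

```text
at [ 0.5442 -0.313   0.1942] xang -4.04 go [0.0031 0.0015 0.0892] n 0.089 open 0.0557 F [-0.3 -0.9 -1.6]
```

>>> {"fn": "jog_arm", "kwargs": {
  "commands": [1, 0.003, 0.001, 0.025, 0, 1, 0, 0, 0.025, 0, 1, 0, 0, 0.02, 0, 1, 0, 0, 0.012, 0, 1, 0, 0, 0.008, 0, 1, 0, 0, 0, 0, 1, 0, 0, 0, 0, 1, 0, 0, 0, 0]
}}

```text
t: 48.35
tool_pos: [0.549, -0.3153, 0.1083]
orientation: [3.138, -0.109, 0.003]
force: [1.4, -0.2, -1.3]
opening: 0.0556
```

```bash
python3 - <<'E'
from h import *
togo(.547,-.308,.1)
p=snap('side')
cv2.imwrite('pics/c23.png',cv2.resize(p['img'][250:430,320:520],None,fx=3.3,fy=3.3,interpolation=cv2.INTER_CUBIC))
E
```

```text
at [ 0.549  -0.3153  0.1083] xang -3.97 go [-0.0026 -0.0071  0.0083] n 0.011 open 0.0556 F [ 1.4 -0.2 -1.3]
```

View pics/c23.png

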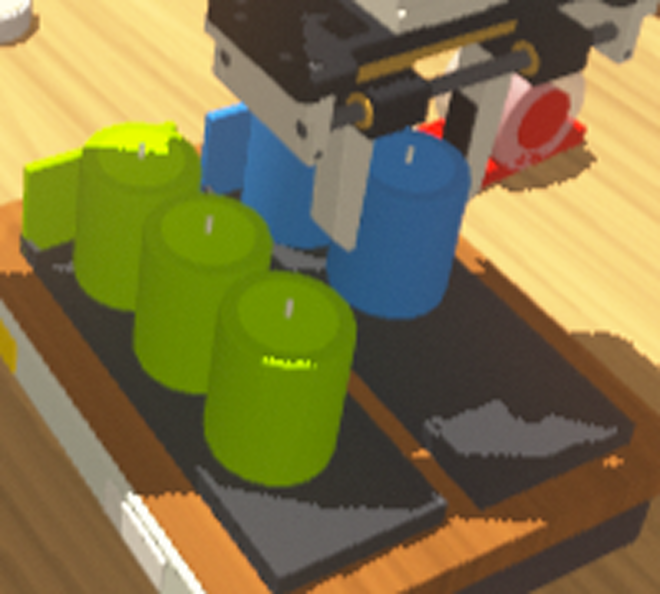

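Lower to just above the floor, then push 7 mm toward the panel.

>>> {"fn": "jog_arm", "kwargs": {
  "commands": [1, -0.001, 0, 0.005, 0, 1, 0, 0, 0.002, 0, 1, 0, 0, 0, 0, 1, 0, -0.002, 0, 0, 1, 0, -0.002, 0, 0, 1, 0, -0.002, 0, 0, 1, 0, -0.001, 0, 0, 1, 0, 0, 0, 0]
}}

```text
t: 49.07
tool_pos: [0.5477, -0.3076, 0.0998]
orientation: [3.14, -0.109, 0.0]
force: [-0.0, -0.4, -1.3]
opening: 0.0556
```

```bash
python3 - <<'E'
from h import *
togo(.547,-.308,.1)
p=snap('side');q=snap('top')
cv2.imwrite('pics/c24.png',np.hstack([cv2.resize(p['img'][250:420,320:520],None,fx=2,fy=2,interpolation=cv2.INTER_CUBIC),cv2.resize(q['img'][200:330,360:500],None,fx=2.61,fy=2.615,interpolation=cv2.INTER_CUBIC)]))
E
```

```text
at [ 0.5477 -0.3076  0.0998] xang -3.97 go [-0.0007  0.0005 -0.0002] n 0.001 open 0.0556 F [-0.  -0.4 -1.3]
```

View pics/c24.png

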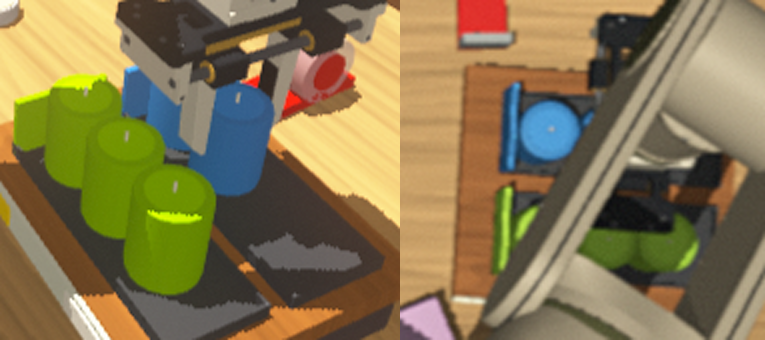

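>>> {"fn": "jog_arm", "kwargs": {
  "commands": [1, 0, 0, 0.002, 0, 1, 0, 0, 0, 0, -0.5, 0, 0, 0, 0, -0.5, 0, 0, 0, 0, -0.5, 0, 0, 0, 0, -0.5, 0, 0, -0.02, 0, -0.5, 0, 0, -0.04, 0, -0.5, 0, 0, -0.04, 0, 1, 0, -0.038, 0, 0, 1, 0, -0.038, 0, 0, 1, 0, -0.038, 0, 0, 1, 0, -0.038, 0, 0, 1, 0, -0.038, 0, 0, 1, 0, -0.038, 0, 0, 1, 0, -0.038, 0, 0, 1, 0, -0.038, 0, 0, 1, 0, -0.038, 0, 0, 1, 0, 0, 0, 0, 1, 0, 0, 0, 0]
}}

```text
t: 50.75
tool_pos: [0.5713, 0.0352, 0.1975]
orientation: [3.14, -0.103, -0.0]
force: [-0.3, -0.4, -0.3]
opening: 0.002
```

```bash
python3 - <<'E'
from h import *
togo(.53,.279,.2)
snap('wrist','w25.png');p=snap('side','s25.png');q=snap('top','t25.png')
for c,g in (('lime',(.4532,-.247)),('lime',(.449,-.303)),('lime',(.446,-.359)),('blue',(.552,-.252)),('blue',(.548,-.307))):
    a=fit(p,c,g,z=.133);b=fit(q,c,g,z=.133);print(c,np.round(a[0],4),np.round(b[0],4))
cv2.imwrite('pics/c25.png',np.hstack([cv2.resize(p['img'][150:250,190:320],None,fx=3,fy=3.5,interpolation=cv2.INTER_CUBIC),cv2.resize(q['img'][200:330,360:500],None,fx=2.69,fy=2.6923,interpolation=cv2.INTER_CUBIC)]))
E
```

```text
at [0.5713 0.0352 0.1975] xang -3.77 go [-0.0572 -0.2405 -0.0025] n 0.247 open 0.002 F [-0.3 -0.4 -0.3]
lime [ 0.4523 -0.2474] [ 0.4554 -0.2479]
lime [ 0.4494 -0.3003] [ 0.4512 -0.3074]
lime [ 0.4473 -0.3559] [ 0.4491 -0.3599]
blue [ 0.5502 -0.2529] [ 0.552  -0.2524]
blue [ 0.548  -0.3061] [ 0.5493 -0.311 ]
```

View pics/s25.png

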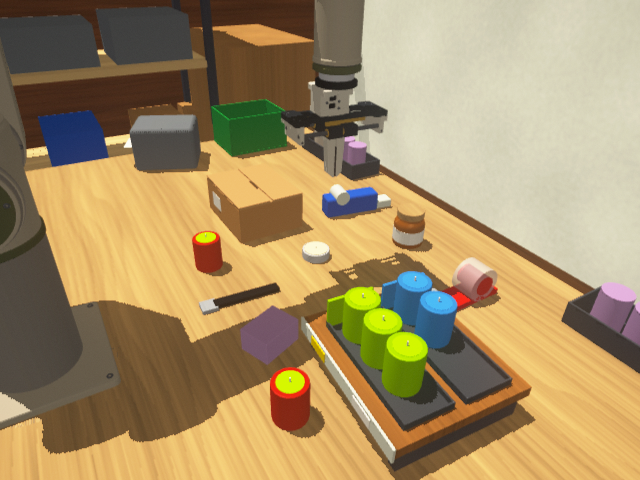

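View pics/c25.png

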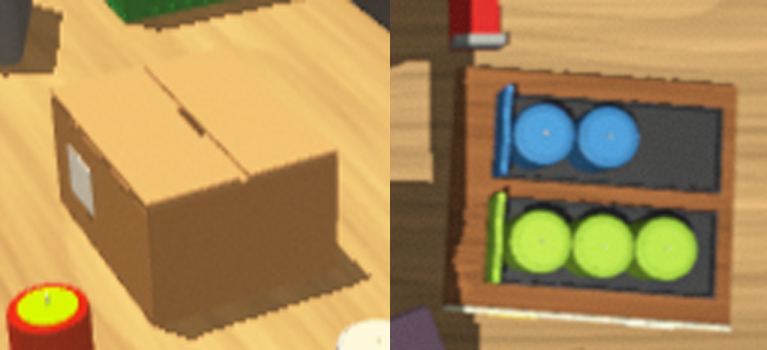

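View pics/w25.png

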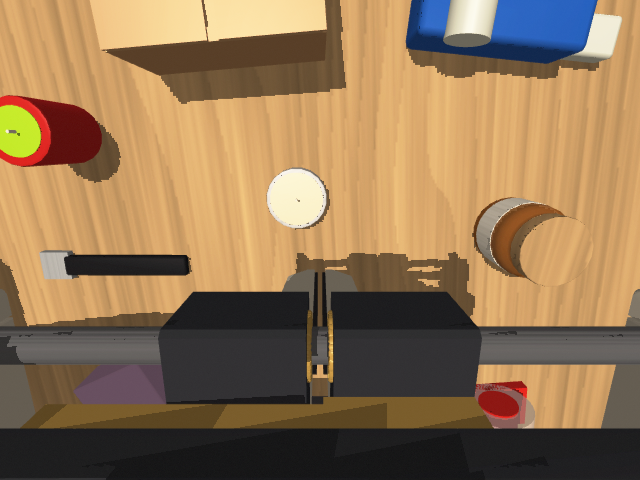

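>>> {"fn": "jog_arm", "kwargs": {
  "commands": [1, -0.009, -0.04, 0, 0, 1, -0.009, -0.04, 0, 0, 1, -0.009, -0.04, 0, 0, 1, -0.009, -0.04, 0, 0, 1, -0.009, -0.04, 0, 0, 1, -0.006, -0.04, 0, 0, 1, 0, 0, 0, 0, 1, 0, 0, 0.03, 0, 1, 0, 0, 0.03, 0, 1, 0, 0, 0.025, 0, 1, 0, 0, 0.013, 0, 1, 0, 0, 0, 0, 1, 0, 0, 0, 0]
}}

```text
t: 51.98
tool_pos: [0.5374, 0.2751, 0.0996]
orientation: [3.139, -0.112, -0.002]
force: [-0.8, 0.0, 0.4]
opening: 0.0004
```

>>> {"fn": "jog_arm", "kwargs": {
  "commands": [1, 0, 0, 0.004, 0, 1, 0, 0, 0.003, 0, 1, 0, 0, 0.003, 0, 1, 0, 0, 0, 0, 1, 0, 0, 0, 0]
}}

```text
t: 52.4
tool_pos: [0.5384, 0.2766, 0.0912]
orientation: [-3.139, 0.109, -0.004]
force: [0.4, -1.0, 4.3]
opening: 0.0003
```

>>> {"fn": "jog_arm", "kwargs": {
  "commands": [1, 0, 0, 0.001, 0, 1, 0, 0, 0, 0, 1, 0, 0, -0.02, 0, 1, -0.03, 0, 0, 0, 1, -0.033, 0, 0, 0, 1, 0, 0, 0, 0, 1, 0, 0, 0.012, 0, 1, 0, 0, 0.005, 0, 1, 0, 0, 0.003, 0, 1, 0, 0, 0, 0, 1, 0, 0, 0, 0]
}}

```text
t: 53.32
tool_pos: [0.4747, 0.2809, 0.0907]
orientation: [-3.139, 0.11, 0.002]
force: [-15.0, -4.9, 25.1]
opening: 0.0007
```

>>> {"fn": "jog_arm", "kwargs": {
  "commands": [1, 0, 0, -0.02, 0, 1, 0, 0, -0.037, 0, 1, 0, 0, -0.04, 0, 1, 0, 0, -0.03, 0, 1, 0, 0.037, 0, 0, 1, 0, 0.037, 0, 0, 1, 0, 0.037, 0, 0, 1, 0, 0.037, 0, 0, 1, 0, 0.037, 0, 0, 1, 0, 0, 0, 0, 1, 0, 0, 0, 0]
}}

```text
t: 54.23
tool_pos: [0.4624, 0.0939, 0.2154]
orientation: [3.139, -0.117, 0.0]
force: [0.7, 0.5, 0.7]
opening: 0.0004
```

```bash
python3 - <<'E'
from h import *
togo(.5,.05,.2)
p=snap('side','s26.png');q=snap('top','t26.png');snap('wrist','w26.png')
E
```

```text
at [0.4624 0.0939 0.2154] xang -4.25 go [0.0408 0.041  0.0154] n 0.06 open 0.0004 F [0.7 0.5 0.7]
```

View pics/s26.png

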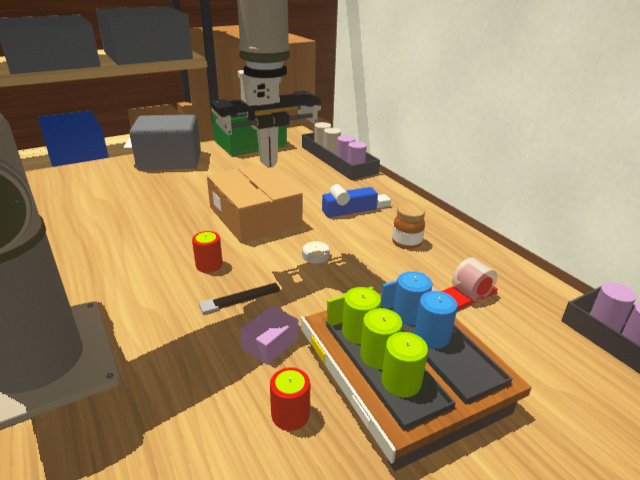

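View pics/w26.png

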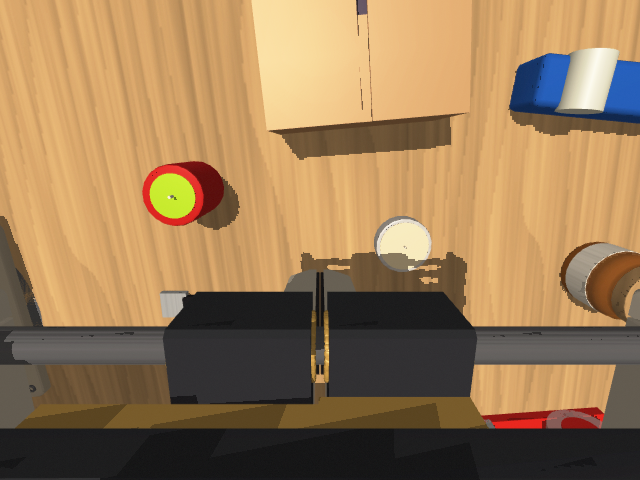

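The carton is shut with level flaps, both candle rows are upright and tight, and the other things stand where they were. I'm handing the job in.

```bash
python3 - <<'E'
from h import *
print(robot.close_job())
E
```

```text
the job is handed in; nothing more can be done
None
```

The job is done and handed in at about 54 s of the 210 s allowed, with no verdict reported.

- **Carton:** I put the dark leftover candle inside and saw it standing there before closing. I shut both short flaps first, then the near long flap, then the far one. I later re-pressed both long flaps: the finger stopped at the same height on each to within 1 mm (0.0912 and 0.0907 m), so they are level. The most force I saw while pressing was about 25 N up, plus 15 N sideways.
- **Candles:** The three lime and two blue candles stand upright in their own trays. The last pictures show each row starting close to its panel, with only a few millimetres between candles.
- **Bystanders:** The two red look-alikes and the other items look untouched in the pictures.

**Disagreements:** The side and top cameras differed by up to about 7 mm along the rows, so I judged the small gaps from the pictures and from the pushing distance and force. The first blue candle moved about 8 mm towards its panel after I placed it, while the arm was working elsewhere. I took this for the announced knock and left it, as it was still well placed.

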